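# Gauge glass tubes, rest them on the tube warmer, start it

## Robot

A 6-joint arm with a two-finger parallel gripper is mounted at the origin on the work surface. World frame = base frame: x ahead of the robot, y to its left, z up, the work surface at z = 0. Lengths are in mm, angles in rad, forces in N, time in s.
With the tool pointing down it reaches from about 325 to 925 mm from the base axis. Payload 3.1 kg.
Tool frame: the origin (TCP) lies at the very end of the fingers, on their centre line; the grasp point (between the pads) lies 19 mm behind it; z points along the fingers, y is the line along which they close (so a half turn about z gives the same grasp; the last joint's range is limited). The gripper opens to 85 mm and grips with 20 to 120 N. Pads are 22 mm wide; open, the fingers measure 114 mm over their backs; the gripper's body (76 mm by 85 mm) begins 54 mm behind the grasp point. The pads swing forward as they close: fully open they stand 13 mm farther back than shut.
Start: joints at [1.04, 0.217, 1.613, -0, 1.311, -0.112], TCP at [254.149, 571.006, 231.3] pointing down, gripper open.
Joint ranges: [-2.75, 2.75], [-0.78, 2.1], [0.31, 2.55], [-1.13, 4.27], [0.13, 2.63], [-2.58, 2.58]. Speed limits (rad/s): [2.79, 2.79, 3.14, 3.14, 3.14, 3.14].

## Interface

Orientations are given as [roll, pitch, yaw] about the fixed x, y, z axes, in that order (R = Rz(yaw) Ry(pitch) Rx(roll)).
In Python, from bench import * gives the robot as it stands.
- The arm moves only by the tool servo_tool, never from a script. Its argument "steps" is a list of rows, each an object with "delta_pos": the shift along the tool's x, y, z scaled (see below), a list of three; "angular": the turn, a rotation vector about the tool's x, y, z scaled (see below), a list of three; "gripper": the opening, from 0 (shut) to 1 (fully open). A call has 1 to 12 rows; each row is the pose to reach, as a shift and turn from the pose commanded when the call began, along the tool's axes at that moment, turning the shorter way round; what a row does not reach only later rows make up. The controller multiplies each number of a shift by 15 cm and each number of a turn by 180 degrees. A row lasts 1/12 s, in which the tool goes at most 41.7 mm and 7.16 degrees, less where a joint would pass 70% of its speed; a pose out of reach is approached as far as the arm can. A call with a number of a shift or a turn outside -1 to 1 is refused whole. A call with a gripper value outside its range is refused whole. The fingers move at their own pace and stop on an object; "grip_force" is the grip in N (left out, the last holds). Time passes only in rows, so rows that repeat a pose let the fingers close. It gives the time, the measured TCP pose, the force, the opening and the grip force at its end, in the units of the state.
- state(): the state, without advancing time (a new reading comes with each control period).
- capture(name): name is "scene" or "top"; returns the picture (480x640x3 uint8, red, green, blue); there is no depth.
- camera_params(name): a dict with "fx", "fy", "cx", "cy" (pixels), "rvec" (rotation vector, rad) and "tvec" (3), from world to camera coordinates, as OpenCV has them. Camera axes: x right, y down, z forward; pixel columns grow to the right and rows downward; lengths in mm; the calibration is good to about 2 mm. A picture is of the moment at which its call begins. camera_params takes no time and is no camera call.
- hand_in(): hands the job in; it is judged then, once.
Trained networks look in the newest picture that a camera, given by its name, has taken for a name from the list of things; names that differ only in an ending like _2 or _b are one class to them, and where a whole thing is asked for, a point or a joint stands for the part that bears it (a point fixed in the world has none). Each returns a list of dicts, best first, with "score" (0 to 1); they miss things now and then, are a little off and sometimes report something else, mostly with a low value. They report only what shows in the picture. A call takes as long as a camera call. They do not tell look-alikes from the thing itself.
- boxes_of(camera, thing): "uv" ([column, row] in pixels, amid what is visible of it).
- cut_out(camera, thing): "pixels" (480x640 bool, what is visible of it) and "uv" ([column, row] in pixels, amid what is visible of it).
- place_of(camera, thing): "uv" ([column, row] in pixels: a listed point, or the origin of a listed thing).
The state is a dict: "time_s": time; "joint_pos": joint angles; "qvel": joint speeds; "joint_torque": joint torques, N m; "tool_pos": TCP position; "ee_rot": TCP orientation; "force": force on the tool from outside, world axes, zero at the start; "wrist_torque": the same for the moment, N m; "grip_width": finger opening in mm; "grip_force": force on a finger pad.
Only numpy, scipy, OpenCV 4.12 (cv2) and the standard library are available. Lean on these libraries where they do the work, as an engineer would, in place of code of your own. Each camera call takes 0.05 s, during which the arm holds its last target. There are 200 camera calls.

## Task

Work through the loose glass tubes on the bench from the palest to the darkest (clear, amber, dark green): run each one endwise into the ring gauge from its big end until a ring stops it, then lay it on the sloping bed of the tube warmer, pointing up the slope with its low end against the ledge, in the bay whose tag has the colour of the ring that stopped it. When all the tubes are resting in their bays, pick up the wooden-handled pick and press the warmer's recessed green start button fully in with its tip, then lay the pick back on its black mat, leaving the other things on the bench alone.

Things in the scene. Friction and masses are not known exactly. Their poses are not given: they have to be found in the camera images.
- clear_a: clear (colourless) straight glass tube, 190 mm long, outer diameter 16, 24 or 32 mm (to be found with the gauge), 60 to 150 g, the two ends alike; origin in the middle of its axis, x along the axis. At most one clear tube is present, the other one is absent (None)
- clear_b: clear (colourless) straight glass tube, 190 mm long, outer diameter 16, 24 or 32 mm (to be found with the gauge), 60 to 150 g, the two ends alike; origin in the middle of its axis, x along the axis. At most one clear tube is present, the other one is absent (None)
- amber_a: amber (brownish yellow) straight glass tube, 190 mm long, outer diameter 16, 24 or 32 mm (to be found with the gauge), 60 to 150 g, the two ends alike; origin in the middle of its axis, x along the axis. At most one amber tube is present, the other one is absent (None)
- amber_b: amber (brownish yellow) straight glass tube, 190 mm long, outer diameter 16, 24 or 32 mm (to be found with the gauge), 60 to 150 g, the two ends alike; origin in the middle of its axis, x along the axis. At most one amber tube is present, the other one is absent (None)
- green_a: dark green straight glass tube, 190 mm long, outer diameter 16, 24 or 32 mm (to be found with the gauge), 60 to 150 g, the two ends alike; origin in the middle of its axis, x along the axis. At most one green tube is present, the other one is absent (None)
- green_b: dark green straight glass tube, 190 mm long, outer diameter 16, 24 or 32 mm (to be found with the gauge), 60 to 150 g, the two ends alike; origin in the middle of its axis, x along the axis. At most one green tube is present, the other one is absent (None)
- gauge: the ring gauge, fixed: four upright rings in a row on one axis, each 8 mm thick and 56 mm across, pitch 30 mm, on an aluminium base 130 x 60 x 10 mm. Origin at the centre of the base's underside; x runs along the ring axis from the biggest ring (the entrance, towards the robot) to the smallest; the ring axis is at y = 0, z = 65 mm
- gauge_mouth (a point): centre of the entry face of the first, biggest ring, on the ring axis. Rings by their distance behind the mouth (entry face to entry face): dark steel 0, bore 36 mm, lets all tubes through; red 30 mm, bore 28, stops a 32 mm tube; white 60 mm, bore 20, stops a 24 mm tube; blue 90 mm, bore 12, stops a 16 mm tube
- warmer: the tube warmer, fixed: base 240 x 356 mm with the sloping bed, and the grey control box (108 x 80 x 85 mm high) at its -y end. Origin at the centre of the base's underside, x away from the robot, z up
- bed: the warmer's bed, rising 20 degrees away from the robot. Origin mid-width on the inner face of the ledge at the low end, at the level on which tubes lie; x up the slope, y across, z square to it. Tubes lie along x on two white ribs 10 mm wide, at x = 20 and 150 mm, tops at z = 0; the plate between them is 22 mm lower. Ledge 8 mm thick, up to z = 20 mm; side rims (y = +-176) below z = -14 mm
- bed_bays (a point): the middle of the centre bay, at rib level (bed x = 95, y = 0, z = 0 mm). Three bays side by side, 113 mm apart (bed y = -113, 0, 113 mm), each 110 mm wide, parted by fins 12 mm high on the ribs. A bay takes two tubes side by side. A head bar at bed x = 219 mm rises to z = 4 mm and carries the tags
- tag_red: red tag, 85 x 14 x 22 mm, fixed on the high end of the bed in the middle of one bay (any of the three): that bay is for tubes stopped by the red ring. Origin at its centre, y across the bed as the bed's y
- tag_white: white tag, 85 x 14 x 22 mm, fixed on the high end of the bed in the middle of one bay (any of the three): that bay is for tubes stopped by the white ring. Origin at its centre, y across the bed as the bed's y
- tag_blue: blue tag, 85 x 14 x 22 mm, fixed on the high end of the bed in the middle of one bay (any of the three): that bay is for tubes stopped by the blue ring. Origin at its centre, y across the bed as the bed's y
- start (a joint): travel of the green start button on the front (robot side) of the control box: 0 out, 0.005 m fully in; spring, about 1 N to start and 3 N fully in, comes out again by itself. It is pressed away from the robot, along the warmer's +x, level
- start_face (a point): centre of the button's face (14 mm across). It lies 7 mm inside a black collar, bore 18 mm, outside 40 mm, which stands 14 mm out from the box; 45 mm above the bench
- pick: the pick: square wooden handle 16 x 16 x 100 mm, origin at the handle's centre, x towards the tip; brass ferrule 11 mm thick, then a straight dark shaft 6 mm thick. 70 g
- pick_tip (a point): the tip of the pick, 130 mm from the handle's centre along its x
- mat: black rubber mat, fixed, 190 x 90 x 3 mm, the pick's place; origin at the centre of its underside, x along its length
- striker_box: cardboard box 110 x 65 x 32 mm, red label; origin under its centre; a bystander, to be left where it is
- paddle: black graphite paddle with wooden handle, 225 mm long, lying; origin between blade and handle; a bystander, to be left where it is
- caliper: brass caliper, 170 mm long, lying (not always there); a bystander, to be left where it is
- jar: glass jar with mandrels, 76 mm across, 118 mm high; origin under its centre; a bystander, to be left where it is
- glasses: purple safety glasses, 145 mm wide, standing on the bench; a bystander, to be left where it is
Mind the look-alikes: they are no part of the job. What is shaped like the green_b but blue or purple is not meant.

How it is judged (in metres and radians):
On the way, in this order (a step that is already met when the one before it is completed fails the run):
1. the clear tube, if there is one, has been run into the gauge up to the ring that stops it (within 4 mm), in line with the rings (x of clear_a in the frame of gauge between -0.054 and -0.046 m and y of clear_a in the frame of gauge between -0.01 and 0.01 m and z of clear_a in the frame of gauge between 0.055 and 0.075 m and angle between the x axis of each of clear_a, clear_b and the x axis of gauge, either way round below 0.1 rad and x of clear_b in the frame of gauge between -0.114 and -0.106 m and y of clear_b in the frame of gauge between -0.01 and 0.01 m and z of clear_b in the frame of gauge between 0.055 and 0.075 m), for 0.1 s.
2. the amber tube, if there is one, has been run into the gauge up to the ring that stops it (within 4 mm), in line with the rings (x of amber_a in the frame of gauge between -0.084 and -0.076 m and y of amber_a in the frame of gauge between -0.01 and 0.01 m and z of amber_a in the frame of gauge between 0.055 and 0.075 m and angle between the x axis of each of amber_a, amber_b and the x axis of gauge, either way round below 0.1 rad and x of amber_b in the frame of gauge between -0.114 and -0.106 m and y of amber_b in the frame of gauge between -0.01 and 0.01 m and z of amber_b in the frame of gauge between 0.055 and 0.075 m), for 0.1 s.
3. the green tube, if there is one, has been run into the gauge up to the ring that stops it (within 4 mm), in line with the rings (x of green_a in the frame of gauge between -0.054 and -0.046 m and y of green_a in the frame of gauge between -0.01 and 0.01 m and z of green_a in the frame of gauge between 0.055 and 0.075 m and angle between the x axis of each of green_a, green_b and the x axis of gauge, either way round below 0.1 rad and x of green_b in the frame of gauge between -0.084 and -0.076 m and y of green_b in the frame of gauge between -0.01 and 0.01 m and z of green_b in the frame of gauge between 0.055 and 0.075 m), for 0.1 s.
4. with all tubes resting in their bays, the start button is pressed fully in by the tip of the pick held in the gripper (x of clear_a in the frame of bed between 0.088 and 0.102 m and z of clear_a in the frame of bed between 0.004 and 0.012 m and angle between the x axis of each of clear_a, clear_b, amber_a, amber_b, green_a, green_b and the x axis of bed, either way round below 0.12 rad and y of clear_a in the frame of tag_blue between -0.055 and 0.055 m and x of clear_b in the frame of bed between 0.088 and 0.102 m and z of clear_b in the frame of bed between 0.012 and 0.02 m and y of clear_b in the frame of tag_red between -0.055 and 0.055 m and x of amber_a in the frame of bed between 0.088 and 0.102 m and z of amber_a in the frame of bed between 0.008 and 0.016 m and y of amber_a in the frame of tag_white between -0.055 and 0.055 m and x of amber_b in the frame of bed between 0.088 and 0.102 m and z of amber_b in the frame of bed between 0.012 and 0.02 m and y of amber_b in the frame of tag_red between -0.055 and 0.055 m and x of green_a in the frame of bed between 0.088 and 0.102 m and z of green_a in the frame of bed between 0.004 and 0.012 m and y of green_a in the frame of tag_blue between -0.055 and 0.055 m and x of green_b in the frame of bed between 0.088 and 0.102 m and z of green_b in the frame of bed between 0.008 and 0.016 m and y of green_b in the frame of tag_white between -0.055 and 0.055 m and value of joint start above 0.0035 m and distance between pick_tip and start_face below 0.01 m and contact force between the fingers and pick above 1 N), for 0.1 s.
At the end, for the whole second after the job is handed in: every tube present lies on the ribs of the bed in the bay tagged with the colour of the ring that stops it, along the slope within 0.12 rad, its low end within 7 mm of the ledge, at rest; the pick lies flat on the mat (the middle of its handle over the mat); the button is out again (x of clear_a in the frame of bed between 0.088 and 0.102 m and z of clear_a in the frame of bed between 0.004 and 0.012 m and angle between the x axis of each of clear_a, clear_b, amber_a, amber_b, green_a, green_b and the x axis of bed, either way round below 0.12 rad and y of clear_a in the frame of tag_blue between -0.055 and 0.055 m and x of clear_b in the frame of bed between 0.088 and 0.102 m and z of clear_b in the frame of bed between 0.012 and 0.02 m and y of clear_b in the frame of tag_red between -0.055 and 0.055 m and x of amber_a in the frame of bed between 0.088 and 0.102 m and z of amber_a in the frame of bed between 0.008 and 0.016 m and y of amber_a in the frame of tag_white between -0.055 and 0.055 m and x of amber_b in the frame of bed between 0.088 and 0.102 m and z of amber_b in the frame of bed between 0.012 and 0.02 m and y of amber_b in the frame of tag_red between -0.055 and 0.055 m and x of green_a in the frame of bed between 0.088 and 0.102 m and z of green_a in the frame of bed between 0.004 and 0.012 m and y of green_a in the frame of tag_blue between -0.055 and 0.055 m and x of green_b in the frame of bed between 0.088 and 0.102 m and z of green_b in the frame of bed between 0.008 and 0.016 m and y of green_b in the frame of tag_white between -0.055 and 0.055 m and linear speed of each of clear_a, clear_b, amber_a, amber_b, green_a, green_b, pick below 0.02 m/s and x of pick in the frame of mat between -0.095 and 0.095 m and y of pick in the frame of mat between -0.045 and 0.045 m and height (world z) of pick below 0.018 m and angle between pick's own x axis and vertical between 1.42 and 1.72 rad and value of joint start below 0.001 m); the robot touches nothing.
It fails at once if the striker box is moved more than 30 mm (distance of striker_box from where it was at the start of the episode above 0.03 m).
It fails at once if the paddle is moved more than 30 mm (distance of paddle from where it was at the start of the episode above 0.03 m).
It fails at once if the caliper is moved more than 30 mm (distance of caliper from where it was at the start of the episode above 0.03 m).
It fails at once if the jar is moved more than 30 mm (distance of jar from where it was at the start of the episode above 0.03 m).
It fails at once if the glasses is moved more than 30 mm (distance of glasses from where it was at the start of the episode above 0.03 m).
Of clear_a, clear_b only 1 to 1 are there at a start; the rules pass over those that are not, and their reading is None.
Of amber_a, amber_b only 1 to 1 are there at a start; the rules pass over those that are not, and their reading is None.
Of green_a, green_b, caliper only 1 to 1 are there at a start; the rules pass over those that are not, and their reading is None.
At some moment in a run one of clear_a, clear_b, amber_a, amber_b, green_a, green_b, pick may be knocked a few centimetres aside while the robot is not near it.
Once in a run the grip may slacken for a moment while it holds something.
It also fails if it takes over 210 s, if anything falls off the work surface, if the arm or the gripper's body presses on something with over 40 N, if the wrist force passes 120 N, or if a joint passes its speed limit or range.

## Working session

There is one attempt and no reset: what is moved stays moved. The work goes in short steps, Python scripts to look and compute and a tool call to move; the robot and the scene stay as the last step left them, time stands still between calls to the robot, and variables do not carry over. Pictures are saved under pics/ and viewed, at most 14 in all, crops included, and the job is handed in when it is done.

Besides the shell and the picture viewer there is one more tool, called after ">>>" as name([rows], argument=value, ...), one row to a line, values as JSON. servo_tool: Moves the arm, as the interface text tells. Shifts and turns lie within -1 to 1; 1 stands for 15 cm of shift or 180 degrees of turn. Its arguments: {"type":"object","properties":{"steps":{"type":"array"},"grip_force":{"type":"number"}},"required":["steps"]}

```bash
ls; mkdir -p pics; python3 - <<'E'
from bench import *
import cv2
for c in("scene","top"):
    im=capture(c); cv2.imwrite(f"pics/{c}0.png",im[:,:,::-1]); p=camera_params(c); print(c,p)
    for t in "clear_a amber_a green_a gauge gauge_mouth warmer bed bed_bays tag_red tag_white tag_blue start_face pick pick_tip mat striker_box paddle caliper jar glasses".split():
        print(t,[(round(d["score"],2),[round(float(x)) for x in d["uv"]]) for d in place_of(c,t)][:4])
print(state())
E
```

```text
pics
scene {'fx': 437.42358399578853, 'fy': 437.42358399578853, 'cx': 324.21558602046986, 'cy': 239.63049792927302, 'rvec': array([ 0.94499284,  2.36591041, -1.20402358]), 'tvec': array([ 422.11278084, -114.06773463, 1552.85124923])}
clear_a [(0.56, [290, 220]), (0.21, [418, 306])]
amber_a [(0.89, [267, 216]), (0.39, [347, 263])]
green_a [(0.83, [296, 238]), (0.78, [270, 181]), (0.68, [347, 200]), (0.25, [232, 270])]
gauge [(0.84, [277, 282])]
gauge_mouth [(0.81, [292, 258]), (0.41, [402, 355]), (0.33, [360, 321])]
warmer [(0.63, [387, 337]), (0.22, [289, 342])]
bed [(0.65, [419, 309]), (0.6, [398, 315]), (0.34, [353, 256])]
bed_bays []
tag_red [(0.76, [364, 321])]
tag_white [(0.74, [298, 236]), (0.63, [402, 354]), (0.45, [287, 221]), (0.35, [230, 271])]
tag_blue [(0.73, [331, 289]), (0.72, [290, 340])]
start_face []
pick [(0.64, [349, 257])]
pick_tip []
mat [(0.91, [351, 263])]
striker_box [(0.76, [228, 272])]
paddle []
caliper [(0.67, [294, 256])]
jar [(0.76, [212, 240])]
glasses [(0.94, [288, 337])]
top {'fx': 602.0333562162745, 'fy': 602.0333562162745, 'cx': 317.03541567859645, '
[... 908 characters left out ...]
.1, 'joint_pos': array([ 1.03976619e+00,  2.16894396e-01,  1.61338424e+00,  1.79420718e-05,
        1.31131284e+00, -1.12180432e-01]), 'qvel': array([ 7.64048984e-05, -1.03574697e-03, -1.03626709e-03,  1.67826604e-04,
        1.00905169e-03, -6.34693760e-04]), 'joint_torque': array([-9.52996402e-05, -3.96874917e+01, -3.04241323e+01, -1.51676145e-04,
        8.37850894e-04, -1.24991601e-05]), 'tool_pos': array([254.16575698, 571.00379052, 231.31198327]), 'ee_rot': array([ 3.14158954e+00, -1.71006347e-05,  2.72273834e+00]), 'force': array([-0.40093549,  1.08704535, -0.7202493 ]), 'wrist_torque': array([ 0.01554174, -0.05984287,  0.02652594]), 'grip_force': 0.0, 'grip_width': 85.24317689510083}
```

View pics/scene0.png

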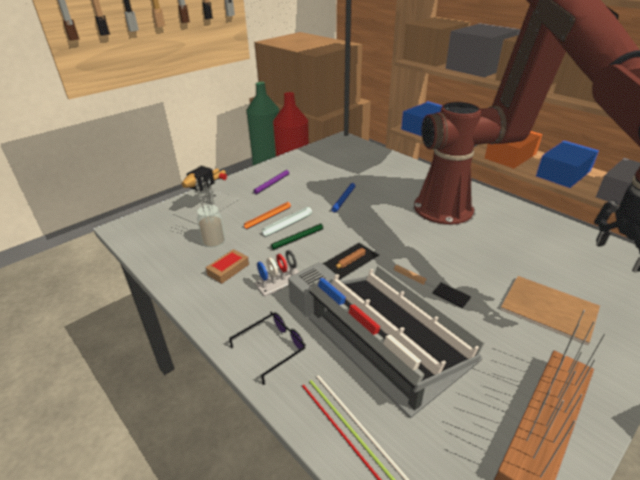

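View pics/top0.png

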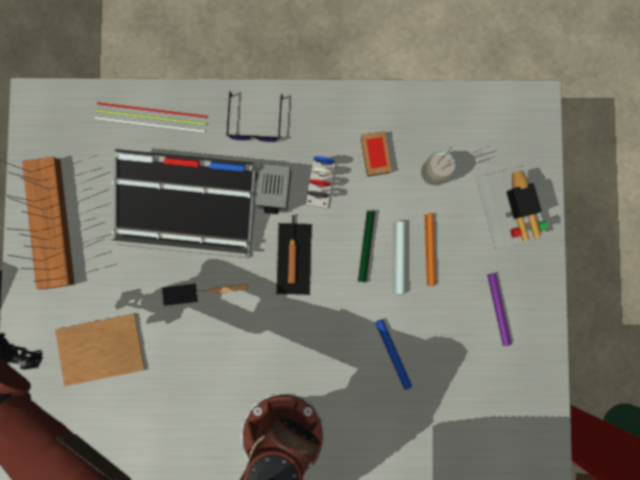

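The top view shows the tubes: dark green (367,246), clear (401,257), amber (431,249). The look-alikes are purple (500,310) and blue (394,353). The bays from left (+y) are tagged white, red, blue. The gauge is at (320,181), the pick on its mat at (293,260), and the control box at (273,187).

```bash
cat > u.py <<'E'
from bench import *
import cv2, numpy as np
from scipy.optimize import least_squares
P={c:camera_params(c) for c in("scene","top")}
def K(c): p=P[c]; return np.array([[p["fx"],0,p["cx"]],[0,p["fy"],p["cy"]],[0,0,1.]])
R={c:cv2.Rodrigues(P[c]["rvec"])[0] for c in P}
C={c:-R[c].T@P[c]["tvec"] for c in P}
def proj(c,X): return cv2.projectPoints(np.atleast_2d(np.array(X,float)),P[c]["rvec"],P[c]["tvec"],K(c),None)[0][:,0]
def unp(c,uv,z):
    uv=np.atleast_2d(uv).astype(float); d=(np.c_[uv,np.ones(len(uv))]@np.linalg.inv(K(c)).T)@R[c]
    return C[c]+d*((z-C[c][2])/d[:,2])[:,None]
def tri(us,ut):
    return least_squares(lambda X:np.r_[proj("scene",X)[0]-us,proj("top",X)[0]-ut],unp("top",ut,20)[0]).x
def axis(mask):
    "centroid, direction, length, width of a mask in px"
    v,u=np.nonzero(mask); q=np.c_[u,v]; m=q.mean(0); w,V=np.linalg.eigh(np.cov((q-m).T)); return m,V[:,1],np.sqrt(12*w[1]),np.sqrt(12*w[0])
def best(c,t,near=None):
    L=cut_out(c,t)
    if near is not None: L=[d for d in L if np.hypot(*(np.array(d["uv"])-near))<25]
    return L[0]["pixels"] if L else None
E
python3 - <<'E'
from u import *
np.set_printoptions(precision=1,suppress=True)
print(C)
im={c:capture(c) for c in P}
S={'clear_a':((288,221),(400,257)),'amber_a':((267,215),(431,249)),'green_a':((297,236),(367,246)),'pick':((351,257),(292,255)),'mat':((351,260),(295,259)),'gauge':((277,272),(320,181)),'jar':((211,225),(438,165)),'striker_box':((228,266),(376,154)),
'tag_white':((402,352),(134,158)),'tag_red':((363,320),(182,162)),'tag_blue':((331,291),(228,167))}
for t,(s,p) in S.items():
    m={}
    for c,n in (("scene",s),("top",p)):
        k=best(c,t,n)
        if k is not None:
            m[c]=axis(k)
    if len(m)<2: print(t,"missing",list(m)); 
    if "top" in m:
        a=m["top"]; e=unp("top",[a[0]-a[1]*a[2]/2,a[0]+a[1]*a[2]/2],12); print(t,a[0],"ends@12",e[:,:2].ravel(),"L",np.linalg.norm(e[0]-e[1]),"w",a[3]*a[2]and np.linalg.norm(e[0]-e[1])*a[3]/a[2])
    if len(m)==2: print("   tri",tri(m["scene"][0],m["top"][0]))
A=cv2.resize(im["scene"][225:300,235:335],None,fx=8,fy=8,interpolation=cv2.INTER_CUBIC)
B=cv2.resize(im["top"][145:220,240:340],None,fx=8,fy=8,interpolation=cv2.INTER_CUBIC)
cv2.imwrite("pics/g1.png",cv2.resize(np.vstack([A,B]),(400*1,600))[:,:,::-1]);cv2.imwrite("pics/gA.png",A[:,:,::-1]);cv2.imwrite("pics/gB.png",B[:,:,::-1])
E
```

```text
{'scene': array([1203. ,  679.2,  833.1]), 'top': array([ 396.7,  -86.1, 1600.2])}
clear_a [399.4 256.8] ends@12 [ 559.9 -305.   367.6 -305.5] L 192.21942553920044 w 32.59473843411958
   tri [ 463.3 -305.1   12.8]
amber_a [430.4 249.5] ends@12 [ 580.5 -384.6  386.  -389.6] L 194.53443437485427 w 24.449592430919704
   tri [ 484.3 -389.2    6.4]
green_a [366.5 246.7] ends@12 [ 582.6 -230.7  397.6 -205.9] L 186.68273037676266 w 24.463594933097987
   tri [ 490.8 -219.5    7.9]
pick [292.2 257.1] ends@12 [542.1 -24.  381.5 -20.7] L 160.57896186076533 w 15.823635755365036
   tri [459.8 -20.7  13.4]
mat [294.3 259.6] ends@12 [550.9 -29.8 359.7 -25.7] L 191.2519844163778 w 92.49411334694155
   tri [452.6 -24.4   0.7]
gauge [320.9 182.2] ends@12 [ 728.1 -107.8  594.8  -86.8] L 134.97683166339118 w 60.27865866588446
   tri [ 662.5 -100.5   27.9]
jar missing ['top']
jar [438.4 168. ] ends@12 [ 730.  -447.5  671.5 -374.7] L 93.32590070519296 w 71.57674268301383
striker_box [375.9 153.6] ends@12 [ 795.8 -235.9  682.4 -252.9] L 114.62090430534253 w 70.36952093467022
   tri [ 739.1 -244.6   12.9]
tag_white [137.2 156.9] ends@12 [722.6 347.9 732.9 439.1] L 91.76429049535629 w 16.27249384218179
   tri [702.5 359.8 127.9]
tag_red [181.4 161.6] ends@12 [710.7 227.4 720.1 323.5] L 96.57092100226478 w 18.34129469191994
   tri [692.  248.2 130.3]
tag_blue [226.8 166.1] ends@12 [698.7 107.5 708.7 200.4] L 93.41961202044996 w 20.84122518206625
   tri [681.  136.1 129.6]
```

View pics/gA.png

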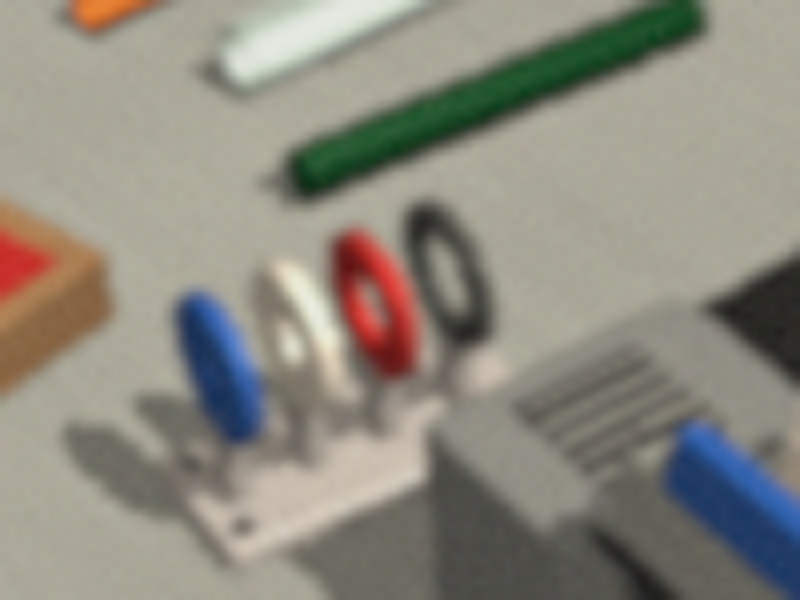

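View pics/gB.png

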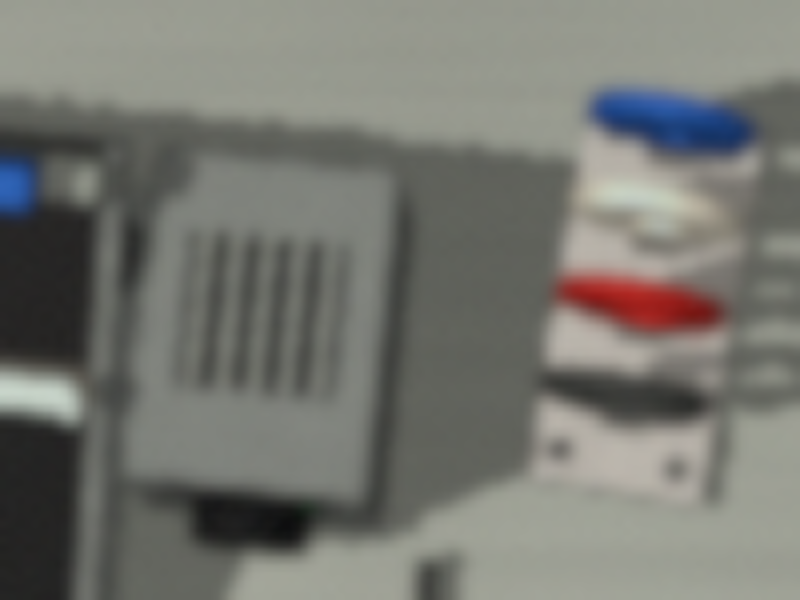

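The crops show the gauge rings in order dark (front), red, white, blue, turned about -9°. The black collar on the box front is at about top pixel (271,210). Next I fit the gauge and warmer poses and check them with an overlay.

```bash
cat >> u.py <<'E'
from scipy.spatial.transform import Rotation as Ro
def rz(a): return Ro.from_euler('z',a).as_matrix()
t=np.linspace(0,2*np.pi,60)
def ring(i,s=1,r=28): # points of ring i in gauge frame
    x=-45+30*i; return np.vstack([np.c_[np.full(60,x+d),r*np.cos(t),65+r*np.sin(t)] for d in(0,8)])
def W(p,X): return np.asarray(X)@rz(p[2]).T+np.array([p[0],p[1],0 if len(p)<4 else p[3]])
RB=Ro.from_euler('y',-20,degrees=True).as_matrix()
def bbc(uv): return (uv.min(0)+uv.max(0))/2
E
cat > fit.py <<'E'
from u import *
np.set_printoptions(precision=2,suppress=True)
im={c:capture(c) for c in P}
obs={"scene":{1:(281.6,262.9),3:(262.5,270.7),0:(291.1,259.1)},"top":{3:(324,160),1:(320,182.9),0:(318.25,194.5)}}
def fg(cs,n):
    f=lambda p:np.concatenate([bbc(proj(c,W(p,ring(i))))-o+.5 for c in cs for i,o in obs[c].items()])
    s=least_squares(f,[662,-98,-.15,0][:n]); return s.x,s.fun
for cs in (["scene"],["top"],["scene","top"]): print(cs,*fg(cs,3))
print(*fg(["scene","top"],4))
g=fg(["scene","top"],3)[0]
# bed: origin, yaw; tags 113 apart
S={'tag_white':(113,(402,352),(134,158)),'tag_red':(0,(363,320),(182,162)),'tag_blue':(-113,(331,291),(228,167))}
o=[]
for k,(y,s,p) in S.items():
    o.append([y]+[best(c,k,n) for c,n in (("scene",s),("top",p))])
o=[[y]+[None if m is None else np.array(np.nonzero(m))[::-1].T for m in ms] for y,*ms in o]
box=np.array([[a,b,c] for a in(-7,7) for b in(-42.5,42.5) for c in(-11,11)])
def bed(p,X): return W([p[0],p[1],p[2],p[3]],np.asarray(X,float)@RB.T)
def ft(p):
    r=[]
    for y,*ms in o:
        for c,m in zip(("scene","top"),ms):
            if m is not None: r.append(bbc(proj(c,bed(p,box+[219,y,15])))-bbc(m))
    return np.concatenate(r)
s=least_squares(ft,[492,267,-.096,40]); b=s.x; print("bed",b,s.fun)
np.savez("fit.npz",g=g,b=b)
out=[]
for c,(u,v,w,h) in {"scene":(240,220,260,195),"top":(100,130,260,195)}.items():
    k=3; A=cv2.resize(im[c][v:v+h,u:u+w],None,fx=k,fy=k,interpolation=cv2.INTER_CUBIC)[:,:,::-1].copy()
    L=lambda X,col:cv2.polylines(A,[np.int32((proj(c,X)+.5-[u,v])*k)],False,col,1)
    for i in range(4): L(W(g,ring(i)[:60]),(255,255,0)); L(W(g,ring(i)[60:]),(0,255,255))
    L(W(g,[[-65,-30,10],[65,-30,10],[65,30,10],[-65,30,10],[-65,-30,10]]),(255,0,255))
    for x in(15,25,145,155): L(bed(b,[[x,-170,0],[x,170,0]]),(0,255,0))
    L(bed(b,[[0,-170,20],[0,170,20]]),(0,0,255))
    out.append(A)
cv2.imwrite("pics/ov1.png",out[0]);cv2.imwrite("pics/ov2.png",out[1])
E
python3 fit.py
```

```text
['scene'] [664.2  -96.04  -0.17] [ 0.14 -0.04 -0.15  0.1   0.02 -0.08]
['top'] [662.65 -95.51  -0.16] [-0.07  0.2   0.12  0.   -0.05 -0.2 ]
['scene', 'top'] [663.33 -95.83  -0.16] [ 0.42 -0.15  0.19  0.03  0.27 -0.21  0.09 -0.05  0.24 -0.26  0.05 -0.47]
[663.28 -95.98  -0.16  -0.57] [ 0.42 -0.02  0.19  0.16  0.26 -0.08  0.14  0.01  0.29 -0.21  0.1  -0.42]
bed [492.69 267.51  -0.1   40.29] [-0.08 -0.23 -0.08 -0.18 -0.14 -0.54 -0.23 -0.    0.15  0.83  0.17  0.18]
```

View pics/ov1.png

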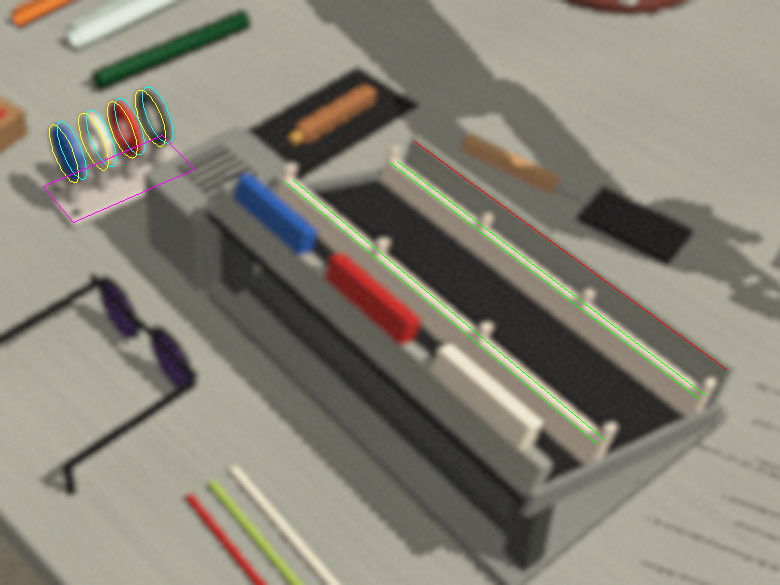

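View pics/ov2.png

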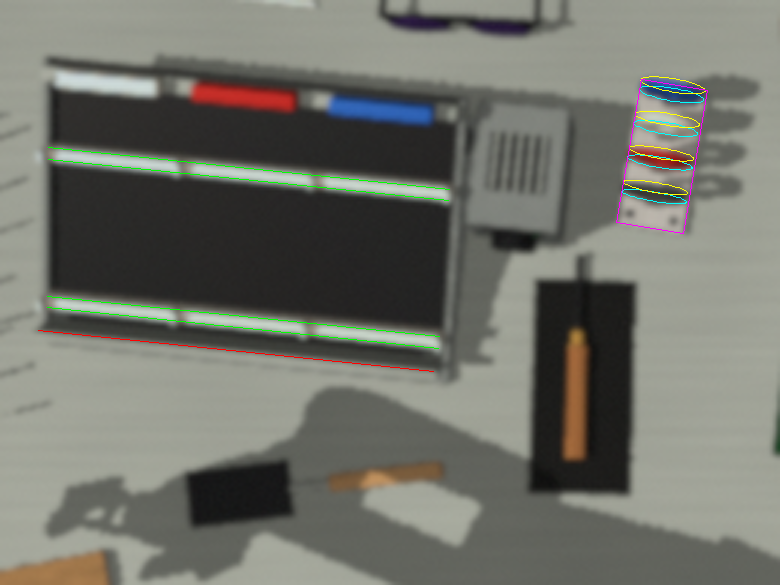

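The overlay fits the rings, ribs and ledge well. Gauge: (663.3,-95.8), yaw -0.163. Bed: origin (492.7,267.5,40.3), yaw about -0.1. Candidates for clear: only the colourless tube at top (400,257), scene (288,221). The first view makes the colour plain, so I'll move above it and confirm it in the same crop as the approach.

>>> servo_tool([
  {"delta_pos": [-0.38,-0.853,0],"angular": [0,0,-0.1333],"gripper": 1},
  {"delta_pos": [-0.38,-0.853,0],"angular": [0,0,-0.1333],"gripper": 1},
  {"delta_pos": [-0.38,-0.853,0],"angular": [0,0,-0.1333],"gripper": 1},
  {"delta_pos": [-0.38,-0.853,0],"angular": [0,0,-0.1333],"gripper": 1},
  {"delta_pos": [-0.38,-0.853,0],"angular": [0,0,-0.1333],"gripper": 1},
])

```text
time_s: 4.12
tool_pos: [253.7, 427.7, 230.7]
ee_rot: [-3.139, -0.001, 3.14]
force: [0.2, 0.1, 0.0]
grip_width: 85.4
grip_force: 0.0
```

>>> servo_tool([
  {"delta_pos": [-0.259,-0.981,0],"angular": [0,0,0],"gripper": 1},
  {"delta_pos": [-0.259,-0.981,0],"angular": [0,0,0],"gripper": 1},
  {"delta_pos": [-0.259,-0.981,0],"angular": [0,0,0],"gripper": 1},
  {"delta_pos": [-0.259,-0.981,0],"angular": [0,0,0],"gripper": 1},
])

```text
time_s: 4.45
tool_pos: [293.7, 282.2, 231.7]
ee_rot: [-3.141, 0.001, 3.141]
force: [0.2, 0.6, -0.3]
grip_width: 85.2
grip_force: 0.0
```

>>> servo_tool([
  {"delta_pos": [-0.259,-0.981,0],"angular": [0,0,0],"gripper": 1},
  {"delta_pos": [-0.259,-0.981,0],"angular": [0,0,0],"gripper": 1},
  {"delta_pos": [-0.259,-0.981,0],"angular": [0,0,0],"gripper": 1},
  {"delta_pos": [-0.259,-0.981,0],"angular": [0,0,0],"gripper": 1},
])

```text
time_s: 4.78
tool_pos: [333.2, 134.6, 232.2]
ee_rot: [-3.141, 0.003, 3.14]
force: [1.1, 0.5, -0.3]
grip_width: 84.8
grip_force: 0.0
```

>>> servo_tool([
  {"delta_pos": [-0.259,-0.981,0],"angular": [0,0,0],"gripper": 1},
  {"delta_pos": [-0.259,-0.981,0],"angular": [0,0,0],"gripper": 1},
  {"delta_pos": [-0.259,-0.981,0],"angular": [0,0,0],"gripper": 1},
  {"delta_pos": [-0.259,-0.981,0],"angular": [0,0,0],"gripper": 1},
])

```text
time_s: 5.12
tool_pos: [372.5, -13.5, 232.5]
ee_rot: [-3.14, 0.003, 3.139]
force: [0.5, 0.2, -1.3]
grip_width: 85.2
grip_force: 0.0
```

>>> servo_tool([
  {"delta_pos": [-0.259,-0.981,0],"angular": [0,0,0],"gripper": 1},
  {"delta_pos": [-0.259,-0.981,0],"angular": [0,0,0],"gripper": 1},
  {"delta_pos": [-0.259,-0.981,0],"angular": [0,0,0],"gripper": 1},
  {"delta_pos": [-0.259,-0.981,0],"angular": [0,0,0],"gripper": 1},
])

```text
time_s: 5.45
tool_pos: [411.4, -161.5, 232.3]
ee_rot: [-3.139, 0.003, 3.138]
force: [0.7, -0.6, 0.6]
grip_width: 85.1
grip_force: 0.0
```

>>> servo_tool([
  {"delta_pos": [-0.259,-0.981,0],"angular": [0,0,0],"gripper": 1},
  {"delta_pos": [-0.259,-0.981,0],"angular": [0,0,0],"gripper": 1},
  {"delta_pos": [-0.259,-0.981,0],"angular": [0,0,0],"gripper": 1},
  {"delta_pos": [-0.259,-0.981,0],"angular": [0,0,0],"gripper": 1},
  {"delta_pos": [-0.259,-0.981,0],"angular": [0,0,0],"gripper": 1},
])

```text
time_s: 5.87
tool_pos: [450.6, -310.5, 231.8]
ee_rot: [-3.138, 0.003, 3.137]
force: [-0.7, -0.7, 0.3]
grip_width: 85.6
grip_force: 0.0
```

```bash
cat >> u.py <<'E'
def tools(*targets,start=None):
    "print tool-axis shifts/turns (scaled) through a chain of (pos,rpy) targets"
    s=state(); p,r=(s["tool_pos"],Ro.from_euler('xyz',s["ee_rot"])) if start is None else (np.array(start[0],float),Ro.from_euler('xyz',start[1]))
    for q,e in targets:
        q=np.array(q,float); rn=Ro.from_euler('xyz',e)
        print("d",np.round(r.inv().apply(q-p)/150,3),"a",np.round((r.inv()*rn).as_rotvec()/np.pi,4)); p,r=q,rn
G,B=(np.load("fit.npz")[k] for k in "gb") if __import__("os").path.exists("fit.npz") else (None,None)
def tube(name,near,z,c="top"):
    m=best(c,name,near)
    if m is None: return None
    a=axis(m); e=unp(c,[a[0]-a[1]*a[2]/2,a[0]+a[1]*a[2]/2],z); d=e[1]-e[0]; d*=np.sign(d[0]); return e.mean(0),np.arctan2(d[1],d[0]),np.linalg.norm(d),np.linalg.norm(d)*a[3]/a[2]
E
python3 - <<'E'
from u import *
capture("top"); capture("scene")
print(G,B)
print(tube("clear_a",(400,257),16),tube("clear_a",(288,221),16,"scene"))
print(tube("amber_a",(431,249),12),tube("amber_a",(267,215),12,"scene"));print(tube("green_a",(367,246),12),tube("green_a",(297,236),12,"scene"))
s=state();print(s["tool_pos"],s["ee_rot"],s["time_s"],s["force"])
E
```

```text
[ 6.63329812e+02 -9.58344572e+01 -1.63619538e-01] [ 4.92686823e+02  2.67514810e+02 -1.00330459e-01  4.02894318e+01]
(array([ 462.53473728, -305.70339172,   16.        ]), np.float64(0.006639212035224611), np.float64(220.15751810611917), np.float64(31.447825036631702)) (array([ 462.61774812, -301.05934944,   16.        ]), np.float64(-0.006425603467402616), np.float64(198.57902226637154), np.float64(37.81583306406949))
None (array([ 481.04344782, -383.80163471,   12.        ]), np.float64(0.01640012755276006), np.float64(195.97027855946973), np.float64(29.410526274438443))
(array([ 484.64372849, -217.80381664,   12.        ]), np.float64(-0.13554255562353923), np.float64(181.25457278715305), np.float64(24.255521845403294)) (array([ 496.8149087 , -217.05172515,   12.        ]), np.float64(-0.12458180934032818), np.float64(187.48732512455945), np.float64(27.70507866955147))
[ 448.50951361 -303.55258746  231.44443214] [ 3.14155422e+00  2.03554144e-04 -3.14020572e+00] 6.2667 [ 0.30789198  0.32326946 -0.19080781]
```

>>> servo_tool([
  {"delta_pos": [0,0,0.765],"angular": [0,0,0],"gripper": 1},
  {"delta_pos": [0,0,0.765],"angular": [0,0,0],"gripper": 1},
  {"delta_pos": [0,0,0.765],"angular": [0,0,0],"gripper": 1},
  {"delta_pos": [0,0,0.765],"angular": [0,0,0],"gripper": 1},
])

```text
time_s: 6.6
tool_pos: [443.5, -299.7, 109.2]
ee_rot: [3.132, -0.011, -3.141]
force: [-1.1, 1.8, -1.0]
grip_width: 85.6
grip_force: 0.0
```

>>> servo_tool([
  {"delta_pos": [0,0,0.4],"angular": [0,0,0],"gripper": 1},
  {"delta_pos": [0,0,0.65],"angular": [0,0,0],"gripper": 1},
  {"delta_pos": [0,0,0.76],"angular": [0,0,0],"gripper": 1},
  {"delta_pos": [0,0,0.76],"angular": [0,0,0],"gripper": 1},
  {"delta_pos": [0,0,0.76],"angular": [0,0,0],"gripper": 1},
])

```text
time_s: 7.02
tool_pos: [448.1, -304.0, 2.7]
ee_rot: [3.14, -0.002, -3.141]
force: [-0.3, -0.6, -0.5]
grip_width: 85.5
grip_force: 0.0
```

>>> servo_tool([
  {"delta_pos": [0,0,0],"angular": [0,0,0],"gripper": 0},
  {"delta_pos": [0,0,0],"angular": [0,0,0],"gripper": 0},
  {"delta_pos": [0,0,0],"angular": [0,0,0],"gripper": 0},
  {"delta_pos": [0,0,0],"angular": [0,0,0],"gripper": 0},
  {"delta_pos": [0,0,0],"angular": [0,0,0],"gripper": 0},
  {"delta_pos": [0,0,0],"angular": [0,0,0],"gripper": 0},
  {"delta_pos": [0,0,0],"angular": [0,0,0],"gripper": 0},
  {"delta_pos": [0,0,0],"angular": [0,0,0],"gripper": 0},
  {"delta_pos": [0,0,0],"angular": [0,0,0],"gripper": 0},
  {"delta_pos": [0,0,0],"angular": [0,0,0],"gripper": 0},
], grip_force=50)

```text
time_s: 7.85
tool_pos: [449.7, -305.9, 4.8]
ee_rot: [-3.14, 0.002, 3.141]
force: [0.2, 1.2, 6.0]
grip_width: 30.6
grip_force: 49.0
```

Opening 30.6 mm, so clear is a 32 mm tube (red). Lifting it and carrying it in front of the gauge mouth.

>>> servo_tool([
  {"delta_pos": [0,0,-0.25],"angular": [0,0,0],"gripper": 0},
  {"delta_pos": [0,0,-0.5],"angular": [0,0,0],"gripper": 0},
  {"delta_pos": [0,0,-0.75],"angular": [0,0,0],"gripper": 0},
  {"delta_pos": [0,0,-0.93],"angular": [0,0,0],"gripper": 0},
  {"delta_pos": [0,0,-0.93],"angular": [0,0,0],"gripper": 0},
])

```text
time_s: 8.27
tool_pos: [452.5, -308.4, 150.2]
ee_rot: [-3.132, 0.011, -3.141]
force: [1.1, -1.2, -0.7]
grip_width: 30.4
grip_force: 50.2
```

>>> servo_tool([
  {"delta_pos": [-0.05,0.25,0],"angular": [0,0,0.02],"gripper": 0},
  {"delta_pos": [-0.07,0.5,0],"angular": [0,0,0.0521],"gripper": 0},
  {"delta_pos": [-0.09,0.75,0],"angular": [0,0,0.0521],"gripper": 0},
  {"delta_pos": [-0.11,0.9,0],"angular": [0,0,0.0521],"gripper": 0},
  {"delta_pos": [-0.11,0.9,0],"angular": [0,0,0.0521],"gripper": 0},
])

```text
time_s: 8.68
tool_pos: [463.5, -165.1, 140.5]
ee_rot: [3.138, -0.003, 2.982]
force: [0.1, 0.0, -2.4]
grip_width: 30.6
grip_force: 50.3
```

```bash
python3 - <<'E'
from u import *
s=state();print(s["tool_pos"],s["ee_rot"],s["time_s"],s["grip_width"])
a=rz(G[2])[:,0]; Gp=np.array([G[0],G[1],0])
t=Gp+a*-184.7; t[2]=53
e=[np.pi,0,np.pi+G[2]]
tools(([t[0],t[1],s["tool_pos"][2]],e),(t,e))
E
```

```text
[ 463.50126512 -165.08756447  140.5324146 ] [ 3.13838983 -0.00341541  2.98174032] 8.6833 30.642707673816652
d [-0.01   0.672  0.002] a [ 0.001  -0.0011  0.0012]
d [-0.    -0.     0.584] a [0. 0. 0.]
```

>>> servo_tool([
  {"delta_pos": [-0.01,0.25,0],"angular": [0,0,0],"gripper": 0},
  {"delta_pos": [-0.01,0.5,0],"angular": [0,0,0],"gripper": 0},
  {"delta_pos": [-0.01,0.672,0.1],"angular": [0,0,0],"gripper": 0},
  {"delta_pos": [-0.01,0.672,0.3],"angular": [0,0,0],"gripper": 0},
  {"delta_pos": [-0.01,0.672,0.5],"angular": [0,0,0],"gripper": 0},
  {"delta_pos": [-0.01,0.672,0.56],"angular": [0,0,0],"gripper": 0},
  {"delta_pos": [-0.01,0.672,0.56],"angular": [0,0,0],"gripper": 0},
  {"delta_pos": [-0.01,0.672,0.56],"angular": [0,0,0],"gripper": 0},
  {"delta_pos": [-0.01,0.672,0.56],"angular": [0,0,0],"gripper": 0},
])

```text
time_s: 9.43
tool_pos: [484.3, -71.6, 59.5]
ee_rot: [-3.141, 0.003, 2.977]
force: [-0.7, -0.4, -2.1]
grip_width: 30.5
grip_force: 50.5
```

```bash
cat > chk.py <<'E'
from u import *
import sys
np.set_printoptions(precision=2,suppress=True)
# held tube against the gauge: tip end and axis line, from the two pictures. args: name, radius, gauge-x of expected centre, pic name
name,rad,xc,pic=sys.argv[1],float(sys.argv[2]),float(sys.argv[3]),sys.argv[4]
im={c:capture(c) for c in P}; s=state(); print(s["tool_pos"],s["ee_rot"],s["time_s"],s["grip_width"],s["force"])
a=rz(G[2]); Gp=np.array([G[0],G[1],0])
out=[]
for c in P:
    n=proj(c,Gp+a@[xc,0,65])[0]; L=[d for d in cut_out(c,name) if np.hypot(*(d["uv"]-n))<45]
    A=im[c][:,:,::-1].copy(); k=4; u,v=np.int32(n+[-50,-75]) if c=="top" else np.int32(n+[-70,-60])
    A=cv2.resize(A[v:v+150,u:u+100] if c=="top" else A[v:v+150,u:u+100],None,fx=k,fy=k,interpolation=cv2.INTER_CUBIC)
    for sgn in(-1,1):
        off=np.cross(a[:,0],(Gp+a@[xc,0,65])-C[c]); off*=sgn*rad/np.linalg.norm(off)
        cv2.polylines(A,[np.int32((proj(c,[Gp+a@[xc-95,0,65]+off,Gp+a@[95+xc,0,65]+off])+.5-[u,v])*k)],False,(0,0,255),1)
    if L: cv2.drawContours(A,[ ((q+.5-[u,v])*k).astype(np.int32) for q in cv2.findContours(L[0]["pixels"].astype(np.uint8),0,2)[0]],-1,(0,255,0),1)
    out.append(A)
cv2.imwrite(pic,np.hstack(out))
E
python3 chk.py clear_a 16 -170 pics/c1.png
```

```text
[484.66 -71.6   60.03] [-3.14  0.    2.98] 9.5333 29.95638640012956 [ 0.01 -0.64 -0.9 ]
```

View pics/c1.png

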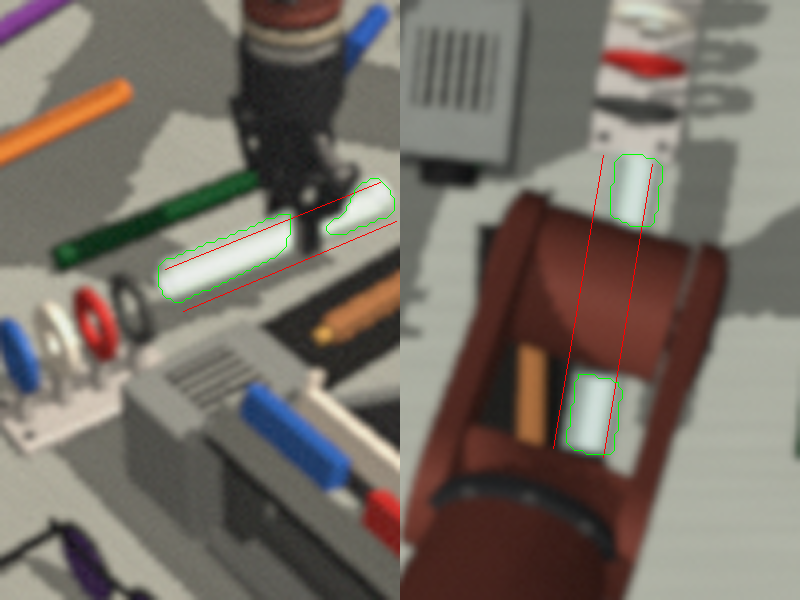

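The tube is held parallel to the ring axis, but about 5 mm to the right and 7 mm high. Both pictures agree with the tool reading, so I correct that and measure numerically.

>>> servo_tool([
  {"delta_pos": [0,0.035,0.048],"angular": [0,0,0],"gripper": 0},
  {"delta_pos": [0,0.035,0.048],"angular": [0,0,0],"gripper": 0},
  {"delta_pos": [0,0.035,0.048],"angular": [0,0,0],"gripper": 0},
  {"delta_pos": [0,0.035,0.048],"angular": [0,0,0],"gripper": 0},
])

```text
time_s: 9.97
tool_pos: [483.5, -65.2, 50.6]
ee_rot: [3.142, -0.001, 2.978]
force: [-0.3, -1.0, -1.2]
grip_width: 30.1
grip_force: 50.5
```

```bash
cat > held.py <<'E'
from u import *
import sys
np.set_printoptions(precision=3,suppress=True)
# pose of the held tube in the gauge frame (y, z at mouth side, yaw, pitch); args name, gauge-x of centre
name,xc=sys.argv[1],float(sys.argv[2])
for c in P: capture(c)
s=state(); a=rz(G[2]); Gp=np.array([G[0],G[1],0]); tg=a.T@(s["tool_pos"]-Gp)
print("tool in gauge",tg,"yaw err",s["ee_rot"]-[np.pi,0,np.pi+G[2]],s["time_s"],s["grip_width"],s["force"])
lines={}
for c in P:
    ax=proj(c,[Gp+a@[xc-95,0,65],Gp+a@[xc+95,0,65]]); n=ax.mean(0)
    L=[d for d in cut_out(c,name) if np.hypot(*(d["uv"]-n))<45]
    if not L: print("no",c); continue
    q=np.array(np.nonzero(L[0]["pixels"]))[::-1].T.astype(float); d=(ax[1]-ax[0])/np.linalg.norm(ax[1]-ax[0]); nn=np.array([-d[1],d[0]])
    t,o=(q-ax[0])@d,(q-ax[0])@nn; T=[];O=[]; w=[]
    for k in range(int(t.min()),int(t.max())+1):
        m=(t>=k)&(t<k+1)
        if m.sum()>2: T.append(k+.5);O.append((o[m].min()+o[m].max())/2);w.append(np.ptp(o[m])+1)
    T,O,w=map(np.array,(T,O,w)); g=np.abs(w-np.percentile(w,75))<1.2
    pf=np.polyfit(T[g],O[g],1); T=T[g]; print(c,"n",g.sum(),"w px",np.median(w[g]),"std",np.std(O[g]-np.polyval(pf,T)),"end px",t.max())
    for tt in (T.min(),T.max()): lines[c,tt]=ax[0]+d*tt+nn*np.polyval(pf,tt)+.0
def f(p):
    A=lambda x:Gp+a@[x,p[0]+p[2]*(x+45),65+p[1]+p[3]*(x+45)]
    r=[]
    for (c,_),pt in lines.items():
        e=proj(c,[A(xc-95),A(xc+95)]); d=(e[1]-e[0])/np.linalg.norm(e[1]-e[0]); r.append(np.cross(d,pt-e[0]))
    return r
r=least_squares(f,np.zeros(4)); p=r.x; print("tube at mouth dy %.1f dz %.1f yaw %.3f pitch %.3f"%tuple(p),"at centre",p[0]+p[2]*(xc+45),p[1]+p[3]*(xc+45))
E
python3 held.py clear_a -165
```

```text
tool in gauge [-182.249    0.775   50.796] yaw err [-6.283 -0.     0.   ] 10.0667 29.848222882840382 [ 0.175 -0.573 -1.056]
scene n 30 w px 10.845319578699351 std 0.2779019060849334 end px 58.795091780174324
top n 34 w px 12.179577463025332 std 0.2493189245594915 end px 72.8462640073122
tube at mouth dy -0.9 dz -5.7 yaw -0.004 pitch -0.001 at centre -0.33482948120021994 -5.583872785935889held.py:26: DeprecationWarning: Arrays of 2-dimensional vectors are deprecated. Use arrays of 3-dimensional vectors instead. (deprecated in NumPy 2.0)
  e=proj(c,[A(xc-95),A(xc+95)]); d=(e[1]-e[0])/np.linalg.norm(e[1]-e[0]); r.append(np.cross(d,pt-e[0]))
```

>>> servo_tool([
  {"delta_pos": [0,0,-0.014],"angular": [0,0,0],"gripper": 0},
  {"delta_pos": [-0.1,0,-0.014],"angular": [0,0,0],"gripper": 0},
  {"delta_pos": [-0.15,0,-0.014],"angular": [0,0,0],"gripper": 0},
  {"delta_pos": [-0.2,0,-0.014],"angular": [0,0,0],"gripper": 0},
  {"delta_pos": [-0.25,0,-0.014],"angular": [0,0,0],"gripper": 0},
  {"delta_pos": [-0.28,0,-0.014],"angular": [0,0,0],"gripper": 0},
  {"delta_pos": [-0.28,0,-0.014],"angular": [0,0,0],"gripper": 0},
])

```text
time_s: 10.75
tool_pos: [526.4, -72.6, 53.2]
ee_rot: [-3.141, 0.001, 2.978]
force: [-0.0, 0.1, -1.5]
grip_width: 30.2
grip_force: 50.5
```

```bash
python3 -W ignore held.py clear_a -125
```

```text
tool in gauge [-140.419    0.758   52.74 ] yaw err [-0.    -0.001 -0.   ] 10.85 30.50036810597682 [-0.445  0.8   -1.921]
scene n 27 w px 10.84531957869935 std 0.2509574747591066 end px 61.48906227004539
top n 20 w px 12.179577463025328 std 0.17192811714493958 end px 68.62466227595391
tube at mouth dy -1.3 dz -3.1 yaw -0.010 pitch -0.008 at centre -0.5346493719941967 -2.547673967139489
```

The end is about 15 mm inside the first ring with no contact. Advancing to the red ring.

>>> servo_tool([
  {"delta_pos": [-0.04,0,0],"angular": [0,0,0],"gripper": 0},
  {"delta_pos": [-0.07,0,0],"angular": [0,0,0],"gripper": 0},
  {"delta_pos": [-0.09,0,0],"angular": [0,0,0],"gripper": 0},
  {"delta_pos": [-0.105,0,0],"angular": [0,0,0],"gripper": 0},
  {"delta_pos": [-0.115,0,0],"angular": [0,0,0],"gripper": 0},
  {"delta_pos": [-0.115,0,0],"angular": [0,0,0],"gripper": 0},
  {"delta_pos": [-0.115,0,0],"angular": [0,0,0],"gripper": 0},
])

```text
time_s: 11.53
tool_pos: [541.5, -74.9, 52.6]
ee_rot: [3.142, -0.002, 2.978]
force: [-2.2, -0.4, -1.6]
grip_width: 30.4
grip_force: 50.5
```

>>> servo_tool([
  {"delta_pos": [-0.01,0,0],"angular": [0,0,0],"gripper": 0},
  {"delta_pos": [-0.02,0,0],"angular": [0,0,0],"gripper": 0},
  {"delta_pos": [-0.02,0,0],"angular": [0,0,0],"gripper": 0},
  {"delta_pos": [-0.02,0,0],"angular": [0,0,0],"gripper": 0},
])

```text
time_s: 11.87
tool_pos: [541.4, -74.9, 51.6]
ee_rot: [3.141, -0.009, 2.978]
force: [-8.2, 1.1, 1.5]
grip_width: 30.2
grip_force: 50.7
```

Firm stop at the red ring (force -8 N, tube centre at gauge x about -110). Planning the withdrawal and the bed placement.

```bash
cat >> u.py <<'E'
EB=[np.pi,np.radians(20),np.pi+(B[2] if B is not None else 0)]
def bedp(x,y,z): return W([B[0],B[1],B[2],B[3]],np.array([[x,y,z]],float)@RB.T)[0]
E
python3 - <<'E'
from u import *
s=state(); print(s["tool_pos"],s["grip_width"],s["force"])
a=rz(G[2])[:,0]; p=s["tool_pos"].copy(); p0=p-a*85; p1=p0+[0,0,135]
h=bedp(83.3,0,60); h2=bedp(83.3,0,8); eg=[np.pi,0,np.pi+G[2]]
m1=p1+(h-p1)*.4; m1[2]=190;m2=p1+(h-p1)*.75; m2[2]=185
print(p1,h,h2)
tools((p0,eg),(p1,eg),(m1,eg),(m2,EB),(h,EB),(h2,EB))
E
```

```text
[541.40932229 -74.85861947  51.63885868] 30.183421033995128 [-8.23919891  1.1371611   1.53876748]
[457.54456873 -61.01293021 186.63885868] [550.15156621 261.72992217 125.16126695] [567.84717479 259.94853234  76.29725067]
d [0.567 0.    0.005] a [ 0.0001 -0.0027  0.    ]
d [ 0.   0.  -0.9] a [0. 0. 0.]
d [-0.103  0.889 -0.022] a [0. 0. 0.]
d [-0.091  0.778  0.033] a [-0.0035 -0.1111 -0.0199]
d [0.043 0.551 0.409] a [0. 0. 0.]
d [0.    0.    0.347] a [0. 0. 0.]
```

>>> servo_tool([
  {"delta_pos": [0.1,0,0],"angular": [0,0,0],"gripper": 0},
  {"delta_pos": [0.25,0,0],"angular": [0,0,0],"gripper": 0},
  {"delta_pos": [0.45,0,0],"angular": [0,0,0],"gripper": 0},
  {"delta_pos": [0.6,0,0],"angular": [0,0,0],"gripper": 0},
  {"delta_pos": [0.6,0,0],"angular": [0,0,0],"gripper": 0},
])

```text
time_s: 12.28
tool_pos: [450.9, -59.3, 51.3]
ee_rot: [3.141, -0.006, 2.978]
force: [-0.6, 0.4, -1.2]
grip_width: 30.4
grip_force: 50.5
```

>>> servo_tool([
  {"delta_pos": [0,0,-0.2],"angular": [0,0,0],"gripper": 0},
  {"delta_pos": [0,0,-0.45],"angular": [0,0,0],"gripper": 0},
  {"delta_pos": [0,0,-0.7],"angular": [0,0,0],"gripper": 0},
  {"delta_pos": [0,0,-0.9],"angular": [0,0,0],"gripper": 0},
  {"delta_pos": [0,0,-0.9],"angular": [0,0,0],"gripper": 0},
])

```text
time_s: 12.7
tool_pos: [462.9, -62.7, 196.7]
ee_rot: [-3.14, 0.018, 2.978]
force: [0.6, -0.1, -0.4]
grip_width: 30.5
grip_force: 50.5
```

>>> servo_tool([
  {"delta_pos": [-0.02,0.2,-0.02],"angular": [0,0,0],"gripper": 0},
  {"delta_pos": [-0.06,0.45,-0.02],"angular": [0,0,0],"gripper": 0},
  {"delta_pos": [-0.1,0.7,-0.02],"angular": [0,0,0],"gripper": 0},
  {"delta_pos": [-0.103,0.889,-0.02],"angular": [0,0,0],"gripper": 0},
  {"delta_pos": [-0.103,0.889,-0.02],"angular": [0,0,0],"gripper": 0},
])

```text
time_s: 13.12
tool_pos: [494.7, 72.6, 191.0]
ee_rot: [3.138, 0.002, 2.982]
force: [-0.3, -0.5, -1.6]
grip_width: 30.2
grip_force: 50.6
```

>>> servo_tool([
  {"delta_pos": [-0.02,0.2,0.01],"angular": [0,-0.03,-0.005],"gripper": 0},
  {"delta_pos": [-0.05,0.4,0.02],"angular": [-0.002,-0.06,-0.01],"gripper": 0},
  {"delta_pos": [-0.09,0.6,0.03],"angular": [-0.003,-0.09,-0.016],"gripper": 0},
  {"delta_pos": [-0.091,0.778,0.033],"angular": [-0.0035,-0.1111,-0.0199],"gripper": 0},
  {"delta_pos": [-0.091,0.778,0.033],"angular": [-0.0035,-0.1111,-0.0199],"gripper": 0},
])

```text
time_s: 13.53
tool_pos: [523.9, 184.7, 184.5]
ee_rot: [3.14, 0.349, 3.046]
force: [-1.9, -0.3, -2.0]
grip_width: 30.4
grip_force: 50.7
```

>>> servo_tool([
  {"delta_pos": [0.01,0.2,0.05],"angular": [0,0,0],"gripper": 0},
  {"delta_pos": [0.03,0.4,0.15],"angular": [0,0,0],"gripper": 0},
  {"delta_pos": [0.043,0.551,0.25],"angular": [0,0,0],"gripper": 0},
  {"delta_pos": [0.043,0.551,0.409],"angular": [0,0,0],"gripper": 0},
  {"delta_pos": [0.043,0.551,0.409],"angular": [0,0,0],"gripper": 0},
  {"delta_pos": [0.043,0.551,0.409],"angular": [0,0,0],"gripper": 0},
  {"delta_pos": [0.043,0.551,0.409],"angular": [0,0,0],"gripper": 0},
])

```text
time_s: 14.12
tool_pos: [549.2, 260.9, 126.3]
ee_rot: [-3.141, 0.349, 3.04]
force: [0.1, -0.5, -1.4]
grip_width: 30.1
grip_force: 50.7
```

```bash
cat > bedchk.py <<'E'
from u import *
import sys
np.set_printoptions(precision=2,suppress=True)
# tool in bed frame
s=state(); M=rz(B[2])@RB; print("tool in bed",M.T@(s["tool_pos"]-[B[0],B[1],B[3]]),"rpy err",(s["ee_rot"]-EB+np.pi)%(2*np.pi)-np.pi,s["time_s"],s["grip_width"],"force in bed",M.T@s["force"])
if len(sys.argv)>1:
    im=capture(sys.argv[2] if len(sys.argv)>2 else "top"); cv2.imwrite(sys.argv[1],cv2.resize(im[130:280,90:290],None,fx=4,fy=4,interpolation=cv2.INTER_CUBIC)[:,:,::-1] if len(sys.argv)<3 else cv2.resize(im[220:415,240:500],None,fx=3,fy=3)[:,:,::-1])
E
python3 bedchk.py pics/b1.png scene
```

```text
tool in bed [82.83 -0.88 61.37] rpy err [ 0. -0. -0.] 14.1167 30.086594777719885 force in bed [-0.3  -0.51 -1.4 ]
```

View pics/b1.png

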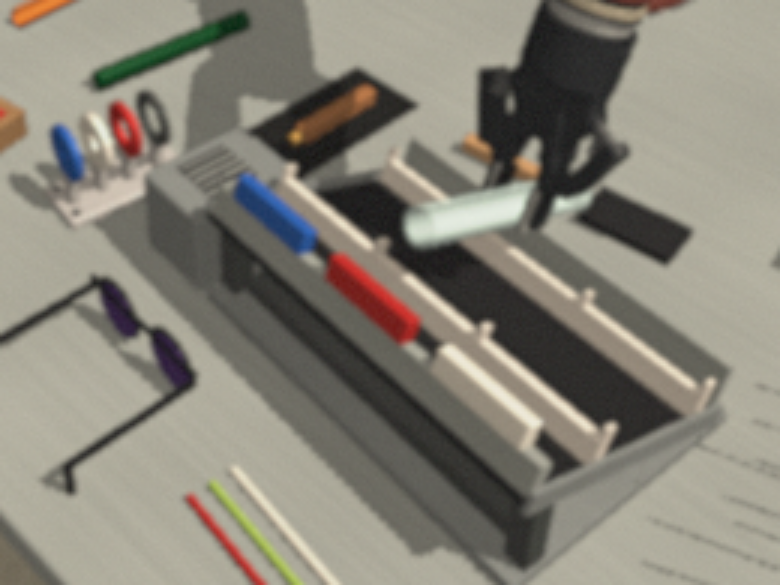

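The tube hangs over the middle (red) bay and is tilted along the slope. Lowering it.

>>> servo_tool([
  {"delta_pos": [0,0.005,0.1],"angular": [0,0,0],"gripper": 0},
  {"delta_pos": [0,0.005,0.2],"angular": [0,0,0],"gripper": 0},
  {"delta_pos": [0,0.005,0.28],"angular": [0,0,0],"gripper": 0},
  {"delta_pos": [0,0.005,0.33],"angular": [0,0,0],"gripper": 0},
  {"delta_pos": [0,0.005,0.36],"angular": [0,0,0],"gripper": 0},
  {"delta_pos": [0,0.005,0.375],"angular": [0,0,0],"gripper": 0},
  {"delta_pos": [0,0.005,0.385],"angular": [0,0,0],"gripper": 0},
  {"delta_pos": [0,0.005,0.385],"angular": [0,0,0],"gripper": 0},
  {"delta_pos": [0,0.005,0.385],"angular": [0,0,0],"gripper": 0},
])

```text
time_s: 14.92
tool_pos: [567.5, 260.2, 76.9]
ee_rot: [-3.138, 0.347, 3.04]
force: [-24.5, -5.1, 31.1]
grip_width: 30.4
grip_force: 54.8
```

```bash
python3 bedchk.py
```

```text
tool in bed [83.2   0.25  8.72] rpy err [ 0. -0. -0.] 14.9167 30.423054700847178 force in bed [-11.83  -7.5   37.41]
```

>>> servo_tool([
  {"delta_pos": [0,0,-0.03],"angular": [0,0,0],"gripper": 0},
  {"delta_pos": [0,0,-0.03],"angular": [0,0,0],"gripper": 0},
  {"delta_pos": [0,0,-0.03],"angular": [0,0,0],"gripper": 0},
])

```text
time_s: 15.17
tool_pos: [568.0, 261.1, 77.4]
ee_rot: [3.14, 0.352, 3.041]
force: [-4.9, 0.3, 8.0]
grip_width: 30.1
grip_force: 51.7
```

>>> servo_tool([
  {"delta_pos": [0,0,0],"angular": [0,0,0],"gripper": 0.6},
  {"delta_pos": [0,0,0],"angular": [0,0,0],"gripper": 0.6},
  {"delta_pos": [0,0,0],"angular": [0,0,0],"gripper": 0.6},
  {"delta_pos": [0,0,0],"angular": [0,0,0],"gripper": 0.6},
  {"delta_pos": [0,0,0],"angular": [0,0,0],"gripper": 0.6},
])

```text
time_s: 15.58
tool_pos: [567.1, 260.5, 75.6]
ee_rot: [-3.141, 0.349, 3.041]
force: [0.1, 0.2, 0.5]
grip_width: 51.3
grip_force: 0.0
```

>>> servo_tool([
  {"delta_pos": [0,0,-0.2],"angular": [0,0,0],"gripper": 0.6},
  {"delta_pos": [0,0,-0.45],"angular": [0,0,0],"gripper": 0.6},
  {"delta_pos": [0,0,-0.7],"angular": [0,0,0],"gripper": 0.6},
  {"delta_pos": [0,0,-0.9],"angular": [0,0,0],"gripper": 0.6},
  {"delta_pos": [0,0,-0.9],"angular": [0,0,0],"gripper": 0.6},
])

```text
time_s: 16.0
tool_pos: [524.2, 267.7, 211.3]
ee_rot: [3.134, 0.361, 3.04]
force: [1.4, 0.9, 1.7]
grip_width: 51.4
grip_force: 0.0
```

```bash
python3 bedchk.py; cat > laid.py <<'E'
from u import *
import sys
np.set_printoptions(precision=2,suppress=True)
# tube lying on the bed: fit bed x,y,yaw with known radius from both views. args name r bedy
name,r,y0=sys.argv[1],float(sys.argv[2]),float(sys.argv[3])
M=rz(B[2])@RB; t=np.linspace(0,2*np.pi,40); cyl=np.vstack([np.c_[np.full(40,e),r*np.cos(t),r*np.sin(t)] for e in(-95,95)])
for c in P:
    im=capture(c); pt=lambda p:proj(c,(cyl@rz(p[2]).T+[p[0],p[1],r])@M.T+[B[0],B[1],B[3]])
    n=bbc(pt([95,y0,0])); L=[d for d in cut_out(c,name) if np.hypot(*(d["uv"]-n))<30]
    if not L: print(c,"none",n); continue
    for d in L[:1]:
        m=d["pixels"]
        def mom(uv): 
            k=np.zeros((480,640),np.uint8); cv2.fillConvexPoly(k,cv2.convexHull(np.round(uv*16).astype(np.int32)),1,shift=4); return axis(k)
        a=axis(m); f=lambda p:(lambda b:np.r_[b[0]-a[0],20*(np.arctan2(*(b[1]*np.sign(b[1][1])))-np.arctan2(*(a[1]*np.sign(a[1][1]))))])(mom(pt(p)))
        s=least_squares(f,[95,y0,0],diff_step=1e-2,x_scale=[10,10,.1]); print(c,"bed x,y,yaw",s.x,s.cost,"len px",a[2],mom(pt(s.x))[2],d["score"])
E
python3 laid.py clear_a 16 0; python3 laid.py clear_a 16 0
```

```text
tool in bed [ 87.93   3.38 150.01] rpy err [-0.01  0.01 -0.  ] 16.0 51.39642387038236 force in bed [1.82 1.03 1.16]
scene bed x,y,yaw [92.03  0.    0.  ] 0.2203826893791775 len px 58.73663839461414 62.307591677151436 0.96
top bed x,y,yaw [120.61   0.     0.  ] 0.03812837808804503 len px 55.74931673930567 76.52904535274277 0.94
scene bed x,y,yaw [89.06  0.    0.  ] 0.3794989060375509 len px 60.792111175578896 62.00574329193178 0.7
top bed x,y,yaw [116.43   0.     0.  ] 0.05174873729697354 len px 56.06389342041584 76.6801118568299 0.72
```

```bash
python3 - <<'E'
import re
s=open('laid.py').read()
s=s.replace("f=lambda p:(","U=lambda q:[85+10*q[0],y0-10+10*q[1],.1*q[2]-.1]; f=lambda q:(lambda p:(").replace("(mom(pt(p)))\n","(mom(pt(p))))(U(q))\n").replace("[95,y0,0],diff_step=1e-2,x_scale=[10,10,.1])","[1,1,1],diff_step=3e-2)").replace("s.x,s.cost","np.array(U(s.x)),s.cost").replace("mom(pt(s.x))","mom(pt(U(s.x)))")
open('laid.py','w').write(s)
from u import *
st=state(); p=np.array([524.5,266.5,210.]); e=[np.pi,0,np.pi+.026]; q=np.array([469,-387.5,150.])
mid=[p+(q-p)*k for k in(.2,.41,.62,.83,1)]
for m in mid[:3]: m[2]=205
tools(*[(m,e) for m in mid],start=(p,EB)); print(st["joint_pos"])
E
```

```text
d [-0.001 -0.875  0.036] a [-0.007   0.111  -0.0398]
d [ 0.101 -0.913 -0.   ] a [0. 0. 0.]
d [ 0.101 -0.913 -0.   ] a [0. 0. 0.]
d [ 0.101 -0.913  0.299] a [0. 0. 0.]
d [ 0.082 -0.739  0.068] a [0. 0. 0.]
[ 4.42988103e-01 -1.67262485e-03  1.94801367e+00 -2.26287778e-01
  9.09423274e-01 -9.13566251e-01]
```

>>> servo_tool([
  {"delta_pos": [0,-0.2,-0.1],"angular": [-0.001,0.03,-0.01],"gripper": 1},
  {"delta_pos": [0,-0.45,-0.1],"angular": [-0.004,0.06,-0.02],"gripper": 1},
  {"delta_pos": [0,-0.7,0],"angular": [-0.006,0.09,-0.03],"gripper": 1},
  {"delta_pos": [0,-0.875,0.036],"angular": [-0.007,0.111,-0.0398],"gripper": 1},
  {"delta_pos": [0,-0.875,0.036],"angular": [-0.007,0.111,-0.0398],"gripper": 1},
])

```text
time_s: 16.82
tool_pos: [510.9, 129.5, 195.8]
ee_rot: [-3.139, -0.005, -3.121]
force: [0.4, -0.3, -0.1]
grip_width: 85.4
grip_force: 0.0
```

>>> servo_tool([
  {"delta_pos": [0.101,-0.913,0],"angular": [0,0,0],"gripper": 1},
  {"delta_pos": [0.101,-0.913,0],"angular": [0,0,0],"gripper": 1},
  {"delta_pos": [0.101,-0.913,0],"angular": [0,0,0],"gripper": 1},
  {"delta_pos": [0.101,-0.913,0],"angular": [0,0,0],"gripper": 1},
])

```text
time_s: 17.15
tool_pos: [497.5, -6.7, 197.0]
ee_rot: [-3.139, -0.001, -3.119]
force: [-0.1, 0.2, 0.7]
grip_width: 85.1
grip_force: 0.0
```

>>> servo_tool([
  {"delta_pos": [0.101,-0.913,0],"angular": [0,0,0],"gripper": 1},
  {"delta_pos": [0.101,-0.913,0],"angular": [0,0,0],"gripper": 1},
  {"delta_pos": [0.101,-0.913,0],"angular": [0,0,0],"gripper": 1},
  {"delta_pos": [0.101,-0.913,0],"angular": [0,0,0],"gripper": 1},
])

```text
time_s: 17.48
tool_pos: [486.1, -144.4, 197.4]
ee_rot: [-3.139, -0.0, -3.12]
force: [-0.1, -0.2, 0.3]
grip_width: 85.5
grip_force: 0.0
```

```bash
cat > look.py <<'E'
from u import *
import sys
np.set_printoptions(precision=3,suppress=True)
for c in P: capture(c)
for a in sys.argv[1:]:
    n,ut,vt,us,vs,z=a.split(",");print(n,*[ (c,tube(n,(float(u),float(v)),float(z),c)) for c,u,v in(("top",ut,vt),("scene",us,vs))])
s=state();print(s["tool_pos"],s["ee_rot"],s["time_s"])
E
python3 laid.py clear_a 16 0; python3 look.py amber_a,431,249,267,215,12 green_a,367,246,297,236,12
```

```text
scene bed x,y,yaw [87.64 -1.56 -0.  ] 0.004795582017960022 len px 58.08831369684027 61.97406025830644 0.81
top bed x,y,yaw [95.87  0.85  0.01] 0.000857000291935844 len px 74.19549723323946 76.35687716902234 0.81
amber_a ('top', (array([ 483.107, -386.04 ,   12.   ]), np.float64(0.02214570780123277), np.float64(184.45158218618937), np.float64(24.507393714288074))) ('scene', (array([ 489.665, -382.825,   12.   ]), np.float64(0.01796515037482321), np.float64(185.7063884864232), np.float64(25.94265900875711)))
green_a ('top', None) ('scene', (array([ 493.443, -216.5  ,   12.   ]), np.float64(-0.1299418826635775), np.float64(194.76576840250908), np.float64(26.40810931263419)))
[ 486.749 -138.77   197.839] [ 3.141 -0.    -3.114] 17.9833
```

>>> servo_tool([
  {"delta_pos": [0.08,-0.824,0.1],"angular": [0,0,0],"gripper": 1},
  {"delta_pos": [0.08,-0.824,0.2],"angular": [0,0,0],"gripper": 1},
  {"delta_pos": [0.08,-0.824,0.3],"angular": [0,0,0],"gripper": 1},
  {"delta_pos": [0.08,-0.824,0.3],"angular": [0,0,0],"gripper": 1},
])

```text
time_s: 18.32
tool_pos: [476.5, -266.8, 150.5]
ee_rot: [-3.141, -0.003, -3.118]
force: [-0.1, -0.5, 0.0]
grip_width: 85.1
grip_force: 0.0
```

>>> servo_tool([
  {"delta_pos": [0.075,-0.824,0.1],"angular": [0,0,0],"gripper": 1},
  {"delta_pos": [0.075,-0.824,0.2],"angular": [0,0,0],"gripper": 1},
  {"delta_pos": [0.075,-0.824,0.3],"angular": [0,0,0],"gripper": 1},
  {"delta_pos": [0.075,-0.824,0.3],"angular": [0,0,0],"gripper": 1},
  {"delta_pos": [0.075,-0.824,0.3],"angular": [0,0,0],"gripper": 1},
  {"delta_pos": [0.075,-0.824,0.3],"angular": [0,0,0],"gripper": 1},
  {"delta_pos": [0.075,-0.824,0.3],"angular": [0,0,0],"gripper": 1},
])

```text
time_s: 18.9
tool_pos: [470.4, -386.1, 108.6]
ee_rot: [3.141, 0.0, -3.114]
force: [-0.2, 0.2, -1.0]
grip_width: 85.7
grip_force: 0.0
```

```bash
python3 look.py
```

```text
[ 470.74  -386.344  109.19 ] [-3.141  0.001 -3.114] 19.0
```

>>> servo_tool([
  {"delta_pos": [0,0,0.25],"angular": [0,0,0],"gripper": 1},
  {"delta_pos": [0,0,0.45],"angular": [0,0,0],"gripper": 1},
  {"delta_pos": [0,0,0.6],"angular": [0,0,0],"gripper": 1},
  {"delta_pos": [0,0,0.713],"angular": [0,0,0],"gripper": 1},
  {"delta_pos": [0,0,0.713],"angular": [0,0,0],"gripper": 1},
  {"delta_pos": [0,0,0.713],"angular": [0,0,0],"gripper": 1},
])

```text
time_s: 19.5
tool_pos: [469.7, -386.3, 0.9]
ee_rot: [3.14, -0.001, -3.114]
force: [0.2, -0.4, 0.1]
grip_width: 85.3
grip_force: 0.0
```

>>> servo_tool([
  {"delta_pos": [0,0,0],"angular": [0,0,0],"gripper": 0},
  {"delta_pos": [0,0,0],"angular": [0,0,0],"gripper": 0},
  {"delta_pos": [0,0,0],"angular": [0,0,0],"gripper": 0},
  {"delta_pos": [0,0,0],"angular": [0,0,0],"gripper": 0},
  {"delta_pos": [0,0,0],"angular": [0,0,0],"gripper": 0},
  {"delta_pos": [0,0,0],"angular": [0,0,0],"gripper": 0},
  {"delta_pos": [0,0,0],"angular": [0,0,0],"gripper": 0},
  {"delta_pos": [0,0,0],"angular": [0,0,0],"gripper": 0},
  {"delta_pos": [0,0,0],"angular": [0,0,0],"gripper": 0},
  {"delta_pos": [0,0,0],"angular": [0,0,0],"gripper": 0},
  {"delta_pos": [0,0,0],"angular": [0,0,0],"gripper": 0},
], grip_force=50)

```text
time_s: 20.42
tool_pos: [470.3, -388.3, 2.1]
ee_rot: [-3.141, 0.001, -3.116]
force: [-0.2, 1.4, 6.2]
grip_width: 22.4
grip_force: 49.1
```

>>> servo_tool([
  {"delta_pos": [0,0,-0.2],"angular": [0,0,0],"gripper": 0},
  {"delta_pos": [0,0,-0.4],"angular": [0,0,0],"gripper": 0},
  {"delta_pos": [0,0,-0.65],"angular": [0,0,0],"gripper": 0},
  {"delta_pos": [0,0,-0.95],"angular": [0,0,0],"gripper": 0},
  {"delta_pos": [0,0,-0.95],"angular": [0,0,0],"gripper": 0},
  {"delta_pos": [0,0,-0.95],"angular": [0,0,0],"gripper": 0},
  {"delta_pos": [0,0,-0.95],"angular": [0,0,0],"gripper": 0},
])

```text
time_s: 21.0
tool_pos: [469.3, -387.4, 143.0]
ee_rot: [3.141, -0.001, -3.116]
force: [-0.3, 0.6, -1.0]
grip_width: 22.2
grip_force: 49.2
```

```bash
python3 - <<'E'
from u import *
s=state(); p=s["tool_pos"]; print(p,s["grip_width"],s["force"])
a=rz(G[2])[:,0]; eg=[np.pi,0,np.pi+G[2]]; t=np.array([G[0],G[1],0])-a*187; t[2]=p[2]; m=p+(t-p)*.5; l=t.copy(); l[2]=56
tools((m,eg),(t,eg),(l,eg))
E
```

```text
[ 469.29845711 -387.39084322  142.95724795] 22.157650007147254 [-0.28404095  0.56954887 -1.02615528]
d [-0.059  1.072  0.   ] a [ 0.0001 -0.0002  0.0603]
d [0.144 1.064 0.   ] a [0. 0. 0.]
d [-0.   -0.    0.58] a [0. 0. 0.]
```

Opening 22.2 mm, so amber is a 24 mm tube. Carrying it to the gauge.

>>> servo_tool([
  {"delta_pos": [-0.02,0.25,0],"angular": [0,0,0.02],"gripper": 0},
  {"delta_pos": [-0.03,0.5,0],"angular": [0,0,0.05],"gripper": 0},
  {"delta_pos": [-0.045,0.75,0],"angular": [0,0,0.0603],"gripper": 0},
  {"delta_pos": [-0.045,0.8,0],"angular": [0,0,0.0603],"gripper": 0},
])

```text
time_s: 21.33
tool_pos: [470.2, -260.7, 138.9]
ee_rot: [3.134, -0.009, 2.98]
force: [-0.3, 1.2, -1.2]
grip_width: 22.1
grip_force: 49.4
```

>>> servo_tool([
  {"delta_pos": [0.05,0.25,0],"angular": [0,0,0],"gripper": 0},
  {"delta_pos": [0.07,0.5,0],"angular": [0,0,0],"gripper": 0},
  {"delta_pos": [0.1,0.7,0],"angular": [0,0,0],"gripper": 0},
  {"delta_pos": [0.1,0.7,0],"angular": [0,0,0],"gripper": 0},
])

```text
time_s: 21.67
tool_pos: [472.8, -155.8, 139.9]
ee_rot: [3.137, -0.008, 2.982]
force: [-0.4, -0.6, -0.2]
grip_width: 22.5
grip_force: 49.6
```

>>> servo_tool([
  {"delta_pos": [0.05,0.25,0.1],"angular": [0,0,0],"gripper": 0},
  {"delta_pos": [0.08,0.45,0.25],"angular": [0,0,0],"gripper": 0},
  {"delta_pos": [0.081,0.634,0.4],"angular": [0,0,0],"gripper": 0},
  {"delta_pos": [0.081,0.634,0.58],"angular": [0,0,0],"gripper": 0},
  {"delta_pos": [0.081,0.634,0.58],"angular": [0,0,0],"gripper": 0},
  {"delta_pos": [0.081,0.634,0.58],"angular": [0,0,0],"gripper": 0},
  {"delta_pos": [0.081,0.634,0.58],"angular": [0,0,0],"gripper": 0},
  {"delta_pos": [0.081,0.634,0.58],"angular": [0,0,0],"gripper": 0},
])

```text
time_s: 22.33
tool_pos: [480.6, -67.1, 57.8]
ee_rot: [-3.141, 0.003, 2.977]
force: [0.2, 0.0, -1.5]
grip_width: 22.2
grip_force: 49.7
```

```bash
python3 -W ignore held.py amber_a -172
```

```text
tool in gauge [-184.858   -1.329   58.131] yaw err [-6.283  0.003 -0.001] 22.4333 22.15046842748512 [ 0.552  0.007 -1.263]
no scene
top n 34 w px 10.040410343567086 std 0.2462289038424958 end px 74.78799257676457
tube at mouth dy -1.7 dz -0.0 yaw 0.005 pitch 0.000 at centre -2.2925879213622435 -0.05005039045924173
```

>>> servo_tool([
  {"delta_pos": [0,0.012,0.02],"angular": [0,0,0],"gripper": 0},
  {"delta_pos": [0,0.012,0.02],"angular": [0,0,0],"gripper": 0},
  {"delta_pos": [0,0.012,0.02],"angular": [0,0,0],"gripper": 0},
])

```text
time_s: 22.78
tool_pos: [479.3, -63.9, 53.4]
ee_rot: [-3.141, -0.0, 2.978]
force: [-0.0, -0.0, -1.2]
grip_width: 22.1
grip_force: 49.7
```

```bash
sed -i 's/<45\]/<60]/' held.py; python3 -W ignore held.py amber_a -172; python3 - <<'E'
from u import *
a=rz(G[2]);Gp=np.array([G[0],G[1],0])
print(proj("scene",Gp+a@[-172,0,65]),[ (d["uv"],d["score"]) for d in cut_out("scene","amber_a")])
im=capture("scene"); hs=cv2.cvtColor(im,cv2.COLOR_RGB2HSV); n=proj("scene",Gp+a@[-172,0,65])[0]
m=(hs[...,0]<18)&(hs[...,1]>170)&(hs[...,2]>120); v,u=np.nonzero(m[int(n[1])-45:int(n[1])+45,int(n[0])-50:int(n[0])+50]); print(len(u), u.mean()+int(n[0])-50,v.mean()+int(n[1])-45)
E
```

```text
tool in gauge [-186.685    1.519   53.415] yaw err [-6.283 -0.     0.   ] 22.8833 21.998931061318828 [-0.064  0.019 -1.406]
scene n 36 w px 7.690713087720045 std 0.3134576572247215 end px 58.565073649876695
no top
tube at mouth dy 2.4 dz -2.7 yaw 0.003 pitch -0.003 at centre 2.031859768943041 -2.259333620712108
[[329.34931453 242.48932306]] [([322.7, 248.8], 0.59)]
353 320.08215297450425 247.48441926345606
```

>>> servo_tool([
  {"delta_pos": [0,-0.007,-0.011],"angular": [0,0,0],"gripper": 0},
  {"delta_pos": [-0.1,-0.007,-0.011],"angular": [0,0,0],"gripper": 0},
  {"delta_pos": [-0.2,-0.007,-0.011],"angular": [0,0,0],"gripper": 0},
  {"delta_pos": [-0.25,-0.007,-0.011],"angular": [0,0,0],"gripper": 0},
  {"delta_pos": [-0.3,-0.007,-0.011],"angular": [0,0,0],"gripper": 0},
  {"delta_pos": [-0.35,-0.007,-0.011],"angular": [0,0,0],"gripper": 0},
  {"delta_pos": [-0.35,-0.007,-0.011],"angular": [0,0,0],"gripper": 0},
  {"delta_pos": [-0.35,-0.007,-0.011],"angular": [0,0,0],"gripper": 0},
  {"delta_pos": [-0.35,-0.007,-0.011],"angular": [0,0,0],"gripper": 0},
])

```text
time_s: 23.83
tool_pos: [530.3, -73.4, 54.8]
ee_rot: [3.142, -0.001, 2.978]
force: [-0.2, -0.3, -1.3]
grip_width: 21.9
grip_force: 49.7
```

```bash
python3 -W ignore held.py amber_a -120
```

```text
tool in gauge [-134.902    0.51    54.813] yaw err [-6.283 -0.001 -0.   ] 23.9333 22.07173699606573 [-0.376  0.734 -1.401]
scene n 27 w px 8.61508188279267 std 0.25140697748282714 end px 60.015418106571175
top n 21 w px 9.221901795550114 std 0.28439081362718777 end px 73.56330963766966
tube at mouth dy -0.6 dz -3.4 yaw 0.002 pitch -0.009 at centre -0.8144097237406629 -2.7576380167315317
```

>>> servo_tool([
  {"delta_pos": [-0.04,0,0],"angular": [0,0,0],"gripper": 0},
  {"delta_pos": [-0.08,0,0],"angular": [0,0,0],"gripper": 0},
  {"delta_pos": [-0.12,0,0],"angular": [0,0,0],"gripper": 0},
  {"delta_pos": [-0.16,0,0],"angular": [0,0,0],"gripper": 0},
  {"delta_pos": [-0.2,0,0],"angular": [0,0,0],"gripper": 0},
  {"delta_pos": [-0.2,0,0],"angular": [0,0,0],"gripper": 0},
])

```text
time_s: 24.53
tool_pos: [562.6, -78.9, 55.6]
ee_rot: [-3.141, 0.002, 2.978]
force: [0.2, -0.1, -0.4]
grip_width: 22.0
grip_force: 49.7
```

>>> servo_tool([
  {"delta_pos": [-0.02,0,0],"angular": [0,0,0],"gripper": 0},
  {"delta_pos": [-0.04,0,0],"angular": [0,0,0],"gripper": 0},
  {"delta_pos": [-0.06,0,0],"angular": [0,0,0],"gripper": 0},
  {"delta_pos": [-0.075,0,0],"angular": [0,0,0],"gripper": 0},
  {"delta_pos": [-0.085,0,0],"angular": [0,0,0],"gripper": 0},
  {"delta_pos": [-0.085,0,0],"angular": [0,0,0],"gripper": 0},
  {"delta_pos": [-0.085,0,0],"angular": [0,0,0],"gripper": 0},
])

```text
time_s: 25.12
tool_pos: [570.6, -80.0, 54.0]
ee_rot: [3.141, -0.007, 2.978]
force: [-5.4, 0.9, 1.3]
grip_width: 22.1
grip_force: 49.8
```

```bash
python3 -W ignore held.py amber_a -80|head -1
```

```text
tool in gauge [-94.08    0.54   54.045] yaw err [-0.    -0.006 -0.   ] 25.2167 22.355534016506326 [-5.368  1.579  1.188]
```

Stopped by the white ring (tube centre at gauge x about -80). Next, the white bay on the +y side.

```bash
cat > plan2.py <<'E'
from u import *
import sys
x,y,back=map(float,sys.argv[1:])
s=state(); a=rz(G[2])[:,0]; p=s["tool_pos"].copy(); p0=p-a*back; p1=p0+[0,0,140]
h=bedp(x,y,60); eg=[np.pi,0,np.pi+G[2]]
n=3
m=[p1+(h-p1)*k for k in (.32,.64,.85)]
for k in m: k[2]=190
tools((p0,eg),(p1,eg),(m[0],eg),(m[1],EB),(m[2],EB),(h,EB))
E
python3 plan2.py 83 143 115
```

```text
d [ 0.767 -0.     0.005] a [ 0.    -0.002 -0.   ]
d [ 0.     0.    -0.933] a [0. 0. 0.]
d [-0.064  1.017  0.027] a [0. 0. 0.]
d [-0.064  1.017  0.   ] a [-0.0035 -0.1111 -0.0199]
d [-0.079  0.663  0.029] a [0. 0. 0.]
d [0.092 0.474 0.427] a [0. 0. 0.]
```

>>> servo_tool([
  {"delta_pos": [0.1,0,0],"angular": [0,0,0],"gripper": 0},
  {"delta_pos": [0.25,0,0],"angular": [0,0,0],"gripper": 0},
  {"delta_pos": [0.45,0,0],"angular": [0,0,0],"gripper": 0},
  {"delta_pos": [0.65,0,0],"angular": [0,0,0],"gripper": 0},
  {"delta_pos": [0.78,0,0],"angular": [0,0,0],"gripper": 0},
  {"delta_pos": [0.78,0,0],"angular": [0,0,0],"gripper": 0},
])

```text
time_s: 25.82
tool_pos: [452.7, -60.0, 53.6]
ee_rot: [3.141, -0.006, 2.978]
force: [-1.0, -0.1, -1.6]
grip_width: 22.1
grip_force: 49.7
```

>>> servo_tool([
  {"delta_pos": [0,0,-0.2],"angular": [0,0,0],"gripper": 0},
  {"delta_pos": [0,0,-0.45],"angular": [0,0,0],"gripper": 0},
  {"delta_pos": [0,0,-0.7],"angular": [0,0,0],"gripper": 0},
  {"delta_pos": [0,0,-0.933],"angular": [0,0,0],"gripper": 0},
  {"delta_pos": [0,0,-0.933],"angular": [0,0,0],"gripper": 0},
])

```text
time_s: 26.23
tool_pos: [464.7, -63.3, 204.5]
ee_rot: [-3.139, 0.019, 2.978]
force: [1.3, -0.5, 0.2]
grip_width: 22.2
grip_force: 49.7
```

>>> servo_tool([
  {"delta_pos": [-0.02,0.2,0.02],"angular": [0,0,0],"gripper": 0},
  {"delta_pos": [-0.04,0.45,0.02],"angular": [0,0,0],"gripper": 0},
  {"delta_pos": [-0.06,0.7,0.02],"angular": [0,0,0],"gripper": 0},
  {"delta_pos": [-0.064,0.95,0.02],"angular": [0,0,0],"gripper": 0},
  {"delta_pos": [-0.064,1,0.02],"angular": [0,0,0],"gripper": 0},
])

```text
time_s: 26.65
tool_pos: [493.2, 89.6, 192.4]
ee_rot: [3.138, 0.002, 2.982]
force: [-0.1, -0.3, -0.6]
grip_width: 22.4
grip_force: 49.8
```

>>> servo_tool([
  {"delta_pos": [-0.02,0.2,0],"angular": [0,-0.03,-0.005],"gripper": 0},
  {"delta_pos": [-0.04,0.45,0],"angular": [-0.002,-0.06,-0.01],"gripper": 0},
  {"delta_pos": [-0.06,0.7,0],"angular": [-0.003,-0.09,-0.016],"gripper": 0},
  {"delta_pos": [-0.064,0.95,0],"angular": [-0.0035,-0.1111,-0.0199],"gripper": 0},
  {"delta_pos": [-0.064,1,0],"angular": [-0.0035,-0.1111,-0.0199],"gripper": 0},
])

```text
time_s: 27.07
tool_pos: [524.2, 236.2, 191.2]
ee_rot: [3.139, 0.351, 3.046]
force: [-0.2, 0.3, -0.7]
grip_width: 22.5
grip_force: 49.9
```

>>> servo_tool([
  {"delta_pos": [-0.02,0.25,0.01],"angular": [0,0,0],"gripper": 0},
  {"delta_pos": [-0.05,0.5,0.02],"angular": [0,0,0],"gripper": 0},
  {"delta_pos": [-0.079,0.697,0.029],"angular": [0,0,0],"gripper": 0},
  {"delta_pos": [-0.079,0.697,0.029],"angular": [0,0,0],"gripper": 0},
])

```text
time_s: 27.4
tool_pos: [550.7, 339.0, 192.6]
ee_rot: [3.138, 0.351, 3.044]
force: [0.3, 0.6, -0.3]
grip_width: 22.3
grip_force: 49.9
```

>>> servo_tool([
  {"delta_pos": [0.03,0.2,0.1],"angular": [0,0,0],"gripper": 0},
  {"delta_pos": [0.06,0.4,0.2],"angular": [0,0,0],"gripper": 0},
  {"delta_pos": [0.092,0.474,0.3],"angular": [0,0,0],"gripper": 0},
  {"delta_pos": [0.092,0.474,0.427],"angular": [0,0,0],"gripper": 0},
  {"delta_pos": [0.092,0.474,0.427],"angular": [0,0,0],"gripper": 0},
  {"delta_pos": [0.092,0.474,0.427],"angular": [0,0,0],"gripper": 0},
  {"delta_pos": [0.092,0.474,0.427],"angular": [0,0,0],"gripper": 0},
])

```text
time_s: 27.98
tool_pos: [565.3, 403.1, 127.5]
ee_rot: [-3.141, 0.349, 3.04]
force: [0.6, -0.1, -0.1]
grip_width: 22.2
grip_force: 50.0
```

```bash
python3 bedchk.py pics/b2.png scene
```

```text
tool in bed [ 84.99 142.22  61.91] rpy err [ 0.  0. -0.] 27.9833 22.163590027106235 force in bed [ 0.5  -0.06 -0.28]
```

View pics/b2.png

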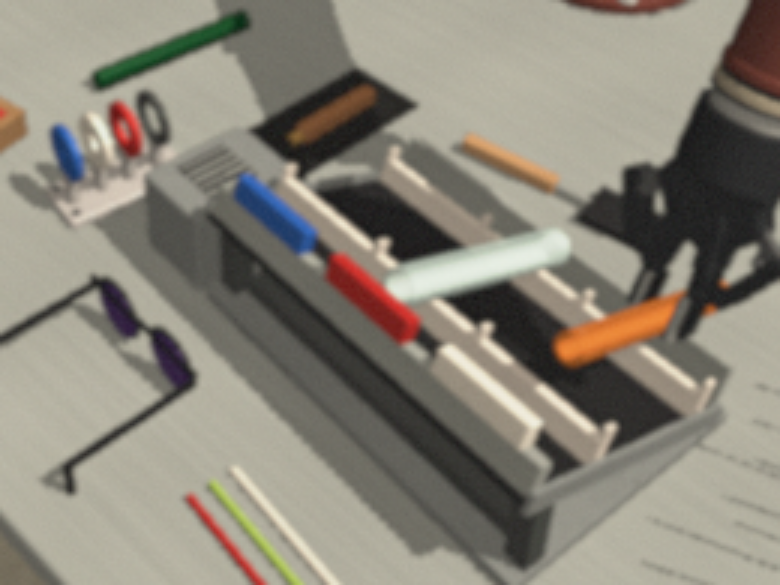

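Clear lies in the red bay; amber hangs over the white bay. Lowering and releasing it.

>>> servo_tool([
  {"delta_pos": [0.013,0.005,0.1],"angular": [0,0,0],"gripper": 0},
  {"delta_pos": [0.013,0.005,0.2],"angular": [0,0,0],"gripper": 0},
  {"delta_pos": [0.013,0.005,0.28],"angular": [0,0,0],"gripper": 0},
  {"delta_pos": [0.013,0.005,0.33],"angular": [0,0,0],"gripper": 0},
  {"delta_pos": [0.013,0.005,0.35],"angular": [0,0,0],"gripper": 0},
  {"delta_pos": [0.013,0.005,0.36],"angular": [0,0,0],"gripper": 0},
  {"delta_pos": [0.013,0.005,0.37],"angular": [0,0,0],"gripper": 0},
  {"delta_pos": [0.013,0.005,0.37],"angular": [0,0,0],"gripper": 0},
])

```text
time_s: 28.7
tool_pos: [581.9, 403.1, 74.9]
ee_rot: [-3.142, 0.349, 3.041]
force: [-0.6, -0.3, 0.3]
grip_width: 22.0
grip_force: 50.2
```

```bash
python3 bedchk.py
```

```text
tool in bed [ 82.47 143.88   6.77] rpy err [ 0.  0. -0.] 28.7 21.989104901827744 force in bed [-0.46 -0.34  0.46]
```

>>> servo_tool([
  {"delta_pos": [0,0,0.01],"angular": [0,0,0],"gripper": 0},
  {"delta_pos": [0,0,0.015],"angular": [0,0,0],"gripper": 0},
  {"delta_pos": [0,0,0.015],"angular": [0,0,0],"gripper": 0},
])

```text
time_s: 28.95
tool_pos: [582.1, 403.3, 74.6]
ee_rot: [-3.141, 0.349, 3.041]
force: [-9.6, -2.9, 10.2]
grip_width: 21.8
grip_force: 51.5
```

```bash
python3 bedchk.py
```

```text
tool in bed [ 82.58 144.08   6.5 ] rpy err [ 0. -0. -0.] 28.95 21.807371838493133 force in bed [-5.17 -3.81 12.77]
```

Contact on the ribs; releasing and withdrawing.

>>> servo_tool([
  {"delta_pos": [0,0,-0.01],"angular": [0,0,0],"gripper": 0},
  {"delta_pos": [0,0,-0.01],"angular": [0,0,0],"gripper": 0.45},
  {"delta_pos": [0,0,-0.01],"angular": [0,0,0],"gripper": 0.45},
  {"delta_pos": [0,0,-0.01],"angular": [0,0,0],"gripper": 0.45},
  {"delta_pos": [0,0,-0.01],"angular": [0,0,0],"gripper": 0.45},
  {"delta_pos": [0,0,-0.01],"angular": [0,0,0],"gripper": 0.45},
])

```text
time_s: 29.45
tool_pos: [582.3, 402.9, 73.3]
ee_rot: [-3.141, 0.349, 3.041]
force: [-0.8, -0.6, -0.3]
grip_width: 38.3
grip_force: 0.0
```

>>> servo_tool([
  {"delta_pos": [0,0,-0.2],"angular": [0,0,0],"gripper": 0.45},
  {"delta_pos": [0,0,-0.45],"angular": [0,0,0],"gripper": 0.45},
  {"delta_pos": [0,0,-0.7],"angular": [0,0,0],"gripper": 0.45},
  {"delta_pos": [0,0,-0.9],"angular": [0,0,0],"gripper": 0.45},
  {"delta_pos": [0,0,-0.9],"angular": [0,0,0],"gripper": 0.45},
  {"delta_pos": [0,0,-0.9],"angular": [0,0,0],"gripper": 0.45},
])

```text
time_s: 29.95
tool_pos: [537.4, 409.1, 204.2]
ee_rot: [3.137, 0.354, 3.04]
force: [-0.4, -1.1, -1.3]
grip_width: 38.4
grip_force: 0.0
```

```bash
python3 look.py green_a,367,246,297,236,12; python3 - <<'E'
from u import *
p=state()["tool_pos"]; e=[np.pi,0,np.pi-.132]; q=np.array([492-14.5,-217.5+1.9,120.])
mid=[p+(q-p)*k for k in(.2,.42,.64,.84,1)]
for m in mid[:3]: m[2]=205
tools(*[(m,e) for m in mid],start=(p,EB))
E
```

```text
green_a ('top', (array([ 492.673, -218.368,   12.   ]), np.float64(-0.13015517101656168), np.float64(187.53623299407957), np.float64(25.09538910958749))) ('scene', (array([ 485.748, -215.56 ,   12.   ]), np.float64(-0.14233862297704752), np.float64(181.4601045672517), np.float64(25.44670236657881)))
[535.355 406.55  197.635] [-3.138  0.346  3.042] 30.15
d [-0.023 -0.833 -0.044] a [0.0018 0.1111 0.01  ]
d [-0.036 -0.916 -0.   ] a [0. 0. 0.]
d [-0.036 -0.916 -0.   ] a [0. 0. 0.]
d [-0.033 -0.832  0.484] a [0. 0. 0.]
d [-0.026 -0.666  0.083] a [0. 0. 0.]
```

>>> servo_tool([
  {"delta_pos": [0,-0.2,-0.05],"angular": [0,0.03,0.003],"gripper": 1},
  {"delta_pos": [-0.01,-0.45,-0.05],"angular": [0.001,0.06,0.006],"gripper": 1},
  {"delta_pos": [-0.02,-0.7,-0.044],"angular": [0.0018,0.09,0.01],"gripper": 1},
  {"delta_pos": [-0.023,-0.833,-0.044],"angular": [0.0018,0.1111,0.01],"gripper": 1},
  {"delta_pos": [-0.023,-0.833,-0.044],"angular": [0.0018,0.1111,0.01],"gripper": 1},
])

```text
time_s: 30.57
tool_pos: [526.3, 278.2, 206.0]
ee_rot: [-3.138, -0.003, 3.003]
force: [0.4, 0.4, 0.3]
grip_width: 85.3
grip_force: 0.0
```

>>> servo_tool([
  {"delta_pos": [-0.036,-0.916,0],"angular": [0,0,0],"gripper": 1},
  {"delta_pos": [-0.036,-0.916,0],"angular": [0,0,0],"gripper": 1},
  {"delta_pos": [-0.036,-0.916,0],"angular": [0,0,0],"gripper": 1},
  {"delta_pos": [-0.036,-0.916,0],"angular": [0,0,0],"gripper": 1},
])

```text
time_s: 30.9
tool_pos: [510.3, 142.2, 205.6]
ee_rot: [-3.138, -0.003, 3.006]
force: [0.5, -1.2, -0.8]
grip_width: 85.3
grip_force: 0.0
```

>>> servo_tool([
  {"delta_pos": [-0.036,-0.916,0],"angular": [0,0,0],"gripper": 1},
  {"delta_pos": [-0.036,-0.916,0],"angular": [0,0,0],"gripper": 1},
  {"delta_pos": [-0.036,-0.916,0],"angular": [0,0,0],"gripper": 1},
  {"delta_pos": [-0.036,-0.916,0],"angular": [0,0,0],"gripper": 1},
])

```text
time_s: 31.23
tool_pos: [498.2, 5.6, 206.5]
ee_rot: [-3.139, -0.001, 3.006]
force: [0.2, 0.3, 0.2]
grip_width: 85.8
grip_force: 0.0
```

>>> servo_tool([
  {"delta_pos": [-0.033,-0.832,0.1],"angular": [0,0,0],"gripper": 1},
  {"delta_pos": [-0.033,-0.832,0.2],"angular": [0,0,0],"gripper": 1},
  {"delta_pos": [-0.033,-0.832,0.3],"angular": [0,0,0],"gripper": 1},
  {"delta_pos": [-0.033,-0.832,0.484],"angular": [0,0,0],"gripper": 1},
  {"delta_pos": [-0.033,-0.832,0.484],"angular": [0,0,0],"gripper": 1},
])

```text
time_s: 31.65
tool_pos: [482.5, -115.2, 128.2]
ee_rot: [3.139, -0.012, 3.005]
force: [-1.9, 1.3, -1.2]
grip_width: 85.5
grip_force: 0.0
```

>>> servo_tool([
  {"delta_pos": [-0.026,-0.666,0.083],"angular": [0,0,0],"gripper": 1},
  {"delta_pos": [-0.026,-0.666,0.083],"angular": [0,0,0],"gripper": 1},
  {"delta_pos": [-0.026,-0.666,0.083],"angular": [0,0,0],"gripper": 1},
  {"delta_pos": [-0.026,-0.666,0.083],"angular": [0,0,0],"gripper": 1},
  {"delta_pos": [-0.026,-0.666,0.083],"angular": [0,0,0],"gripper": 1},
  {"delta_pos": [-0.026,-0.666,0.083],"angular": [0,0,0],"gripper": 1},
])

```text
time_s: 32.15
tool_pos: [478.5, -213.1, 122.8]
ee_rot: [3.141, -0.0, 3.01]
force: [-0.2, 0.1, -0.5]
grip_width: 85.3
grip_force: 0.0
```

```bash
python3 look.py green_a,367,246,297,236,12; python3 laid.py clear_a 16 0;python3 laid.py amber_a 12 143; python3 - <<'E'
from u import *
tools(([491-14.4,-217.5+1.9,2.],[np.pi,0,np.pi-.132]))
E
```

```text
green_a ('top', (array([ 426.906, -209.347,   12.   ]), np.float64(-0.13846943732875214), np.float64(56.27144873386496), np.float64(23.346179139040082))) ('scene', (array([ 490.405, -215.884,   12.   ]), np.float64(-0.1356972342972628), np.float64(187.5929600437734), np.float64(25.119971919202744)))
[ 478.564 -213.168  123.018] [3.142 0.    3.011] 32.35
scene bed x,y,yaw [90.61 -0.53 -0.01] 0.14828248782886194 len px 60.46921735667956 62.193476892824414 0.84
top bed x,y,yaw [93.42  1.38 -0.01] 0.00025159310517366593 len px 75.44547182804922 76.07294104340257 0.88
scene bed x,y,yaw [ 85.71 142.01  -0.02] 0.20402065579930403 len px 59.73939534103646 62.3776190696263 0.88
top bed x,y,yaw [ 94.05 143.35   0.01] 0.18140258049429817 len px 74.2396611278676 75.87610257181488 0.69
d [ 0.01  -0.009  0.806] a [-0.0001  0.     -0.0001]
```

Clear and amber sit against the ledge. Gripping green (the dark green tube; not the blue or purple look-alikes).

>>> servo_tool([
  {"delta_pos": [0.01,-0.01,0.25],"angular": [0,0,0],"gripper": 1},
  {"delta_pos": [0.01,-0.01,0.5],"angular": [0,0,0],"gripper": 1},
  {"delta_pos": [0.01,-0.01,0.7],"angular": [0,0,0],"gripper": 1},
  {"delta_pos": [0.01,-0.01,0.8],"angular": [0,0,0],"gripper": 1},
  {"delta_pos": [0.01,-0.01,0.8],"angular": [0,0,0],"gripper": 1},
  {"delta_pos": [0.01,-0.01,0.8],"angular": [0,0,0],"gripper": 1},
])

```text
time_s: 33.25
tool_pos: [475.8, -215.5, 2.0]
ee_rot: [3.141, -0.002, 3.009]
force: [0.2, -0.5, 0.9]
grip_width: 85.3
grip_force: 0.0
```

>>> servo_tool([
  {"delta_pos": [0,0,0],"angular": [0,0,0],"gripper": 0},
  {"delta_pos": [0,0,0],"angular": [0,0,0],"gripper": 0},
  {"delta_pos": [0,0,0],"angular": [0,0,0],"gripper": 0},
  {"delta_pos": [0,0,0],"angular": [0,0,0],"gripper": 0},
  {"delta_pos": [0,0,0],"angular": [0,0,0],"gripper": 0},
  {"delta_pos": [0,0,0],"angular": [0,0,0],"gripper": 0},
  {"delta_pos": [0,0,0],"angular": [0,0,0],"gripper": 0},
  {"delta_pos": [0,0,0],"angular": [0,0,0],"gripper": 0},
  {"delta_pos": [0,0,0],"angular": [0,0,0],"gripper": 0},
  {"delta_pos": [0,0,0],"angular": [0,0,0],"gripper": 0},
  {"delta_pos": [0,0,0],"angular": [0,0,0],"gripper": 0},
], grip_force=50)

```text
time_s: 34.17
tool_pos: [477.4, -216.4, 4.0]
ee_rot: [-3.141, 0.002, 3.009]
force: [-0.9, 0.6, 6.1]
grip_width: 22.0
grip_force: 49.0
```

>>> servo_tool([
  {"delta_pos": [0,0,-0.2],"angular": [0,0,0],"gripper": 0},
  {"delta_pos": [0,0,-0.4],"angular": [0,0,0],"gripper": 0},
  {"delta_pos": [0,0,-0.65],"angular": [0,0,0],"gripper": 0},
  {"delta_pos": [0,0,-0.95],"angular": [0,0,0],"gripper": 0},
  {"delta_pos": [0,0,-0.95],"angular": [0,0,0],"gripper": 0},
  {"delta_pos": [0,0,-0.95],"angular": [0,0,0],"gripper": 0},
  {"delta_pos": [0,0,-0.95],"angular": [0,0,0],"gripper": 0},
])

```text
time_s: 34.75
tool_pos: [476.0, -215.5, 144.8]
ee_rot: [3.141, -0.001, 3.009]
force: [0.9, 0.5, -2.3]
grip_width: 22.1
grip_force: 49.3
```

```bash
python3 - <<'E'
from u import *
s=state(); p=s["tool_pos"]; print(p,s["grip_width"],s["force"])
a=rz(G[2])[:,0]; eg=[np.pi,0,np.pi+G[2]]; t=np.array([G[0],G[1],0])-a*187; n=rz(G[2])[:,1]; t+=.5*n; t[2]=p[2]; l=t.copy(); l[2]=55
tools((t,eg),(l,eg))
E
```

```text
[ 476.03985052 -215.46950198  144.80651996] 22.075379049569577 [ 0.88244849  0.54614058 -2.34154133]
d [0.113 0.998 0.   ] a [ 0.     -0.0002  0.01  ]
d [-0.    -0.     0.599] a [0. 0. 0.]
```

>>> servo_tool([
  {"delta_pos": [0.03,0.25,0],"angular": [0,0,0.01],"gripper": 0},
  {"delta_pos": [0.06,0.5,0],"angular": [0,0,0.01],"gripper": 0},
  {"delta_pos": [0.09,0.75,0],"angular": [0,0,0.01],"gripper": 0},
  {"delta_pos": [0.113,0.99,0],"angular": [0,0,0.01],"gripper": 0},
  {"delta_pos": [0.113,0.998,0.2],"angular": [0,0,0.01],"gripper": 0},
  {"delta_pos": [0.113,0.998,0.4],"angular": [0,0,0.01],"gripper": 0},
  {"delta_pos": [0.113,0.998,0.585],"angular": [0,0,0.01],"gripper": 0},
  {"delta_pos": [0.113,0.998,0.585],"angular": [0,0,0.01],"gripper": 0},
  {"delta_pos": [0.113,0.998,0.585],"angular": [0,0,0.01],"gripper": 0},
  {"delta_pos": [0.113,0.998,0.585],"angular": [0,0,0.01],"gripper": 0},
  {"delta_pos": [0.113,0.998,0.585],"angular": [0,0,0.01],"gripper": 0},
])

```text
time_s: 35.67
tool_pos: [480.7, -65.8, 58.8]
ee_rot: [-3.141, 0.002, 2.977]
force: [0.1, -0.1, -0.5]
grip_width: 21.7
grip_force: 49.5
```

```bash
python3 -W ignore held.py green_a -172
```

```text
tool in gauge [-184.629   -0.133   59.372] yaw err [-6.283  0.004 -0.   ] 35.7667 22.267578593639314 [-0.167  0.344 -1.686]
scene n 27 w px 8.61508188279267 std 0.27131687112679315 end px 59.87094255071075
top n 32 w px 9.05451845440868 std 0.25104022269540394 end px 74.62060923562314
tube at mouth dy -0.3 dz 0.7 yaw 0.005 pitch 0.005 at centre -0.8558342959044964 0.07741906078864802
```

>>> servo_tool([
  {"delta_pos": [0,0.004,0.02],"angular": [0,0,0],"gripper": 0},
  {"delta_pos": [-0.1,0.004,0.02],"angular": [0,0,0],"gripper": 0},
  {"delta_pos": [-0.2,0.004,0.02],"angular": [0,0,0],"gripper": 0},
  {"delta_pos": [-0.25,0.004,0.02],"angular": [0,0,0],"gripper": 0},
  {"delta_pos": [-0.3,0.004,0.02],"angular": [0,0,0],"gripper": 0},
  {"delta_pos": [-0.35,0.004,0.02],"angular": [0,0,0],"gripper": 0},
  {"delta_pos": [-0.35,0.004,0.02],"angular": [0,0,0],"gripper": 0},
  {"delta_pos": [-0.35,0.004,0.02],"angular": [0,0,0],"gripper": 0},
  {"delta_pos": [-0.35,0.004,0.02],"angular": [0,0,0],"gripper": 0},
])

```text
time_s: 36.62
tool_pos: [530.7, -73.0, 54.2]
ee_rot: [-3.141, -0.001, 2.978]
force: [-0.3, -0.8, -1.5]
grip_width: 22.0
grip_force: 49.5
```

```bash
python3 -W ignore held.py green_a -120
```

```text
tool in gauge [-134.666    0.934   54.289] yaw err [-6.283 -0.001 -0.   ] 36.7167 21.994670967865655 [-1.306 -0.127 -1.316]
scene n 27 w px 8.233581777031235 std 0.20457908428489416 end px 60.23554962878285
top n 24 w px 9.221901795550114 std 0.2909763414554815 end px 73.89807631995254
tube at mouth dy 0.4 dz -5.4 yaw 0.009 pitch 0.001 at centre -0.29534737880413964 -5.508408752160585
```

>>> servo_tool([
  {"delta_pos": [0,-0.002,-0.012],"angular": [0,0,0],"gripper": 0},
  {"delta_pos": [-0.03,-0.002,-0.012],"angular": [0,0,0],"gripper": 0},
  {"delta_pos": [-0.06,-0.002,-0.012],"angular": [0,0,0],"gripper": 0},
  {"delta_pos": [-0.1,-0.002,-0.012],"angular": [0,0,0],"gripper": 0},
  {"delta_pos": [-0.15,-0.002,-0.012],"angular": [0,0,0],"gripper": 0},
  {"delta_pos": [-0.2,-0.002,-0.012],"angular": [0,0,0],"gripper": 0},
  {"delta_pos": [-0.2,-0.002,-0.012],"angular": [0,0,0],"gripper": 0},
])

```text
time_s: 37.4
tool_pos: [563.4, -79.0, 57.0]
ee_rot: [-3.141, 0.003, 2.978]
force: [-0.1, 0.3, -0.5]
grip_width: 22.0
grip_force: 49.5
```

>>> servo_tool([
  {"delta_pos": [-0.02,0,0],"angular": [0,0,0],"gripper": 0},
  {"delta_pos": [-0.04,0,0],"angular": [0,0,0],"gripper": 0},
  {"delta_pos": [-0.06,0,0],"angular": [0,0,0],"gripper": 0},
  {"delta_pos": [-0.075,0,0],"angular": [0,0,0],"gripper": 0},
  {"delta_pos": [-0.085,0,0],"angular": [0,0,0],"gripper": 0},
  {"delta_pos": [-0.085,0,0],"angular": [0,0,0],"gripper": 0},
  {"delta_pos": [-0.085,0,0],"angular": [0,0,0],"gripper": 0},
])

```text
time_s: 37.98
tool_pos: [569.5, -79.6, 54.8]
ee_rot: [3.141, -0.01, 2.978]
force: [-8.0, 1.0, 1.2]
grip_width: 22.1
grip_force: 49.7
```

```bash
python3 -W ignore held.py green_a -80; python3 plan2.py 83 85 115
```

```text
tool in gauge [-95.232   0.768  54.826] yaw err [-0.    -0.009  0.   ] 38.0833 21.81893622067889 [-7.622 -0.297  0.664]
scene n 24 w px 7.690713087720045 std 0.28114410556797786 end px 58.652070145573916
no top
tube at mouth dy 1.8 dz -2.0 yaw -0.005 pitch 0.006 at centre 1.9577534267423204 -2.1852736594016116
d [ 0.767 -0.     0.007] a [ 0.0001 -0.003  -0.    ]
d [ 0.     0.    -0.933] a [0. 0. 0.]
d [-0.074  0.893  0.032] a [0. 0. 0.]
d [-0.074  0.893  0.   ] a [-0.0035 -0.1111 -0.0199]
d [-0.08   0.582  0.029] a [0. 0. 0.]
d [0.091 0.415 0.428] a [0. 0. 0.]
```

Stopped at the white ring (8 N). Carrying green to the white bay beside amber.

>>> servo_tool([
  {"delta_pos": [0.1,0,0],"angular": [0,0,0],"gripper": 0},
  {"delta_pos": [0.25,0,0],"angular": [0,0,0],"gripper": 0},
  {"delta_pos": [0.45,0,0],"angular": [0,0,0],"gripper": 0},
  {"delta_pos": [0.65,0,0],"angular": [0,0,0],"gripper": 0},
  {"delta_pos": [0.79,0,0],"angular": [0,0,0],"gripper": 0},
  {"delta_pos": [0.79,0,0],"angular": [0,0,0],"gripper": 0},
])

```text
time_s: 38.68
tool_pos: [451.0, -59.5, 54.6]
ee_rot: [3.141, -0.007, 2.978]
force: [-0.2, 0.8, -1.2]
grip_width: 22.1
grip_force: 49.5
```

>>> servo_tool([
  {"delta_pos": [0,0,-0.2],"angular": [0,0,0],"gripper": 0},
  {"delta_pos": [0,0,-0.45],"angular": [0,0,0],"gripper": 0},
  {"delta_pos": [0,0,-0.7],"angular": [0,0,0],"gripper": 0},
  {"delta_pos": [0,0,-0.933],"angular": [0,0,0],"gripper": 0},
  {"delta_pos": [0,0,-0.933],"angular": [0,0,0],"gripper": 0},
])

```text
time_s: 39.1
tool_pos: [463.3, -62.9, 205.7]
ee_rot: [-3.139, 0.018, 2.978]
force: [2.4, -0.6, -0.0]
grip_width: 22.3
grip_force: 49.5
```

>>> servo_tool([
  {"delta_pos": [-0.02,0.2,0.02],"angular": [0,0,0],"gripper": 0},
  {"delta_pos": [-0.04,0.45,0.02],"angular": [0,0,0],"gripper": 0},
  {"delta_pos": [-0.06,0.7,0.02],"angular": [0,0,0],"gripper": 0},
  {"delta_pos": [-0.074,0.893,0.02],"angular": [0,0,0],"gripper": 0},
  {"delta_pos": [-0.074,0.893,0.02],"angular": [0,0,0],"gripper": 0},
])

```text
time_s: 39.52
tool_pos: [491.0, 73.7, 193.5]
ee_rot: [3.139, 0.002, 2.982]
force: [-0.6, -0.8, -1.8]
grip_width: 22.1
grip_force: 49.6
```

>>> servo_tool([
  {"delta_pos": [-0.02,0.2,0],"angular": [0,-0.03,-0.005],"gripper": 0},
  {"delta_pos": [-0.04,0.45,0],"angular": [-0.002,-0.06,-0.01],"gripper": 0},
  {"delta_pos": [-0.06,0.7,0],"angular": [-0.003,-0.09,-0.016],"gripper": 0},
  {"delta_pos": [-0.074,0.893,0],"angular": [-0.0035,-0.1111,-0.0199],"gripper": 0},
  {"delta_pos": [-0.074,0.893,0],"angular": [-0.0035,-0.1111,-0.0199],"gripper": 0},
])

```text
time_s: 39.93
tool_pos: [520.8, 204.0, 192.4]
ee_rot: [3.14, 0.35, 3.047]
force: [-0.5, -0.7, -1.3]
grip_width: 21.8
grip_force: 49.8
```

>>> servo_tool([
  {"delta_pos": [-0.02,0.25,0.01],"angular": [0,0,0],"gripper": 0},
  {"delta_pos": [-0.05,0.5,0.02],"angular": [0,0,0],"gripper": 0},
  {"delta_pos": [-0.08,0.582,0.029],"angular": [0,0,0],"gripper": 0},
  {"delta_pos": [-0.08,0.582,0.029],"angular": [0,0,0],"gripper": 0},
])

```text
time_s: 40.27
tool_pos: [545.3, 287.5, 193.7]
ee_rot: [3.141, 0.351, 3.043]
force: [-0.0, -0.5, -1.0]
grip_width: 21.7
grip_force: 49.9
```

>>> servo_tool([
  {"delta_pos": [0.03,0.2,0.05],"angular": [0,0,0],"gripper": 0},
  {"delta_pos": [0.06,0.35,0.15],"angular": [0,0,0],"gripper": 0},
  {"delta_pos": [0.1,0.415,0.25],"angular": [0,0,0],"gripper": 0},
  {"delta_pos": [0.1,0.415,0.35],"angular": [0,0,0],"gripper": 0},
  {"delta_pos": [0.1,0.415,0.35],"angular": [0,0,0],"gripper": 0},
  {"delta_pos": [0.1,0.415,0.35],"angular": [0,0,0],"gripper": 0},
  {"delta_pos": [0.1,0.415,0.35],"angular": [0,0,0],"gripper": 0},
])

```text
time_s: 40.85
tool_pos: [554.3, 345.6, 139.3]
ee_rot: [-3.141, 0.35, 3.04]
force: [0.0, 0.1, 0.3]
grip_width: 22.8
grip_force: 50.0
```

```bash
python3 bedchk.py pics/b3.png scene
```

```text
tool in bed [84.14 83.88 74.78] rpy err [ 0.  0. -0.] 40.85 22.760162564205192 force in bed [0.12 0.07 0.25]
```

View pics/b3.png

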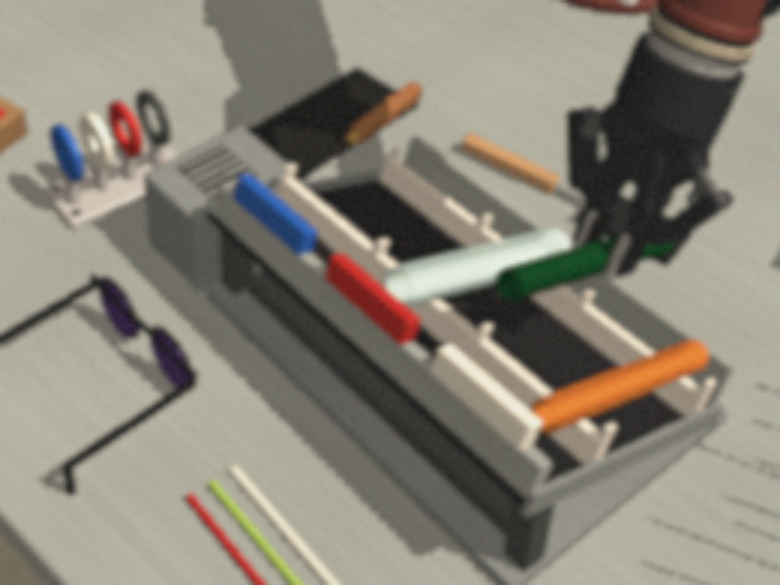

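Amber and clear rest in place and green is over the white bay. The pick has been knocked towards the mat's edge; I'll re-measure it later. Lowering green.

>>> servo_tool([
  {"delta_pos": [0.015,0.014,0.1],"angular": [0,0,0],"gripper": 0},
  {"delta_pos": [0.015,0.014,0.2],"angular": [0,0,0],"gripper": 0},
  {"delta_pos": [0.015,0.014,0.3],"angular": [0,0,0],"gripper": 0},
  {"delta_pos": [0.015,0.014,0.38],"angular": [0,0,0],"gripper": 0},
  {"delta_pos": [0.015,0.014,0.42],"angular": [0,0,0],"gripper": 0},
  {"delta_pos": [0.015,0.014,0.44],"angular": [0,0,0],"gripper": 0},
  {"delta_pos": [0.015,0.014,0.45],"angular": [0,0,0],"gripper": 0},
  {"delta_pos": [0.015,0.014,0.45],"angular": [0,0,0],"gripper": 0},
])

```text
time_s: 41.57
tool_pos: [574.6, 346.2, 76.1]
ee_rot: [-3.14, 0.348, 3.041]
force: [-4.1, -2.4, 5.0]
grip_width: 22.0
grip_force: 50.7
```

```bash
python3 bedchk.py
```

```text
tool in bed [81.41 86.54  8.52] rpy err [ 0. -0. -0.] 41.5667 22.034630348774087 force in bed [-1.9  -2.78  6.  ]
```

>>> servo_tool([
  {"delta_pos": [0,0,0],"angular": [0,0,0],"gripper": 0.45},
  {"delta_pos": [0,0,0],"angular": [0,0,0],"gripper": 0.45},
  {"delta_pos": [0,0,0],"angular": [0,0,0],"gripper": 0.45},
  {"delta_pos": [0,0,0],"angular": [0,0,0],"gripper": 0.45},
  {"delta_pos": [0,0,0],"angular": [0,0,0],"gripper": 0.45},
])

```text
time_s: 41.98
tool_pos: [575.1, 346.8, 74.9]
ee_rot: [3.141, 0.35, 3.041]
force: [0.0, 0.9, -0.2]
grip_width: 38.5
grip_force: 0.0
```

>>> servo_tool([
  {"delta_pos": [0,0,-0.2],"angular": [0,0,0],"gripper": 0.45},
  {"delta_pos": [0,0,-0.45],"angular": [0,0,0],"gripper": 0.45},
  {"delta_pos": [0,0,-0.7],"angular": [0,0,0],"gripper": 0.45},
  {"delta_pos": [0,0,-0.9],"angular": [0,0,0],"gripper": 0.45},
  {"delta_pos": [0,0,-0.9],"angular": [0,0,0],"gripper": 0.45},
  {"delta_pos": [0,0,-0.9],"angular": [0,0,0],"gripper": 0.45},
])

```text
time_s: 42.48
tool_pos: [530.1, 352.7, 205.1]
ee_rot: [3.138, 0.354, 3.041]
force: [0.7, 0.3, -0.2]
grip_width: 38.6
grip_force: 0.0
```

```bash
python3 - <<'E'
from u import *
np.set_printoptions(precision=3,suppress=True)
im={c:capture(c) for c in P}
for c in P:
    for t in("pick","pick_tip","mat","start_face"): print(c,t,[(d["uv"],round(d["score"],2)) for d in place_of(c,t)[:2]])
    hs=cv2.cvtColor(im[c],cv2.COLOR_RGB2HSV)
def crop(c,u,v): return cv2.resize(im[c][v:v+100,u:u+100],None,fx=4,fy=4,interpolation=cv2.INTER_CUBIC)
cv2.imwrite("pics/p1.png",np.hstack([crop("top",240,190),crop("scene",310,210)])[:,:,::-1])
s=state();print(s["tool_pos"],s["time_s"])
E
```

```text
scene pick [([368.7, 256.9], 0.52)]
scene pick_tip [([339.1, 277.4], 0.66)]
scene mat [([346.9, 265.4], 0.56)]
scene start_face []
top pick [([277.4, 276.0], 0.65), ([372.1, 152.9], 0.17)]
top pick_tip [([278.0, 226.9], 0.52)]
top mat [([294.1, 256.8], 0.75)]
top start_face []
[528.717 351.052 200.482] 42.9833
```

View pics/p1.png

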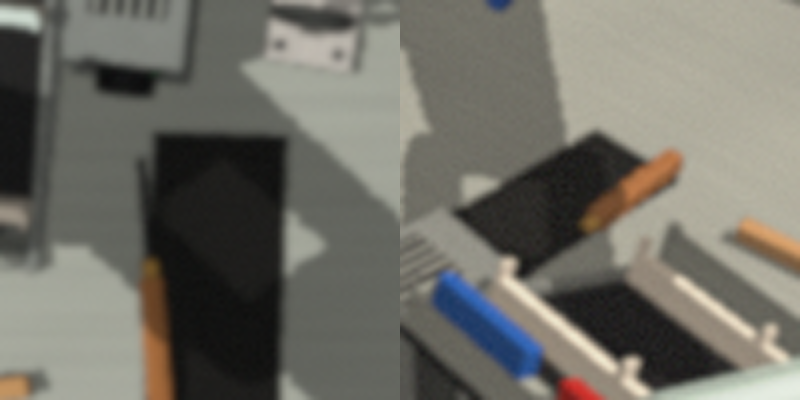

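The pick now lies half off the mat: tip at about top (275,230), ferrule at (277.5,255.5), handle running down the mat's left edge. Next I measure it and the collar.

```bash
python3 - <<'E'
from u import *
np.set_printoptions(precision=2,suppress=True)
im={c:capture(c) for c in P}
hs={c:cv2.cvtColor(im[c],cv2.COLOR_RGB2HSV) for c in P}
H={}
for c,(u0,v0,u1,v1) in {"top":(262,245,300,305),"scene":(350,240,385,272)}.items():
    h=hs[c]; m=(h[...,0]<20)&(h[...,1]>110)&(h[...,2]>70); k=np.zeros_like(m); k[v0:v1,u0:u1]=m[v0:v1,u0:u1]
    H[c]=axis(k); print(c,k.sum(),*H[c])
a=H["top"]; e=unp("top",[a[0]-a[1]*a[2]/2,a[0]+a[1]*a[2]/2],16); print("handle ends",e,np.linalg.norm(e[0]-e[1]),"tri",tri(H["scene"][0],a[0]))
print("tip",unp("top",(275.2,230.5),9), "mat",unp("top",(294.1,258),3))
# collar
g=im["top"].max(2).astype(int); print(g[202:220,258:288])
wx=rz(B[2])[:,0]; t=np.linspace(0,2*np.pi,60)
def cyl(p): return proj("top",np.vstack([np.array([p[0],p[1],45])+wx*d+20*np.c_[-np.sin(B[2])*np.cos(t),np.cos(B[2])*np.cos(t),np.sin(t)] for d in(0,14)]))
q=cyl([590,25]); print(q.min(0),q.max(0))
E
```

```text
top 234 [278.9 276.8] [0.08 1.  ] 40.48426579490379 5.784329673668018
scene 182 [367.36 257.24] [-0.8   0.59] 27.415015867606332 6.488665280148494
handle ends [[462.43  16.7   16.  ]
 [356.74   7.68  16.  ]] 106.06942221530026 tri [410.16  11.88   8.94]
tip [[531.99  23.42   9.  ]] mat [[459.45 -26.94   3.  ]]
[[134 133 131 130 130 132 133 135 134 134 135 135 135 134 135 135 134 134
  133 134 134 135 135 134 133 132 128 112  87  70]
 [128 126 121 117 117 124 128 131 132 133 133 134 133 134 134 134 134 133
  134 133 133 134 134 134 133 131 125 110  84  69]
 [111 108 101  94  94 103 111 115 118 122 127 128 129 129 130 131 132 132
  133 133 134 134 134 133 133 131 124 107  82  69]
 [ 88  83  75  67  66  73  80  83  88  97 105 109 111 112 115 119 124 126
  127 129 129 131 131 130 130 128 122 104  80  71]
 [ 76  69  64  58  55  53  48  48  51  59  67  72  76  80  86  93  99 104
  107 109 112 114 116 118 120 121 115  97  75  69]
 [ 80  72  67  66  61  53  38  26  23  25  31  35  39  44  50  54  60  65
   67  73  78  83  88  93  99 102  99  85  70  72]
 [ 90  85  81  80  74  60  39  21  15 
[... 794 characters left out ...]
8  88  98 101 102 102 103 101 102 103 102]
 [105 105 105 104 104 105 104 104 104 103 102  99  99  98  96  95  95  94
   94  95  99 102 103 103 102 103 102 102 102 102]
 [105 105 105 106 105 104 104 105 105 104 103 104 104 103 102 103 103 102
  103 103 104 102 103 103 102 102 102 101 102 102]
 [105 105 105 106 105 106 106 105 106 105 105 105 105 104 105 105 105 104
  105 104 103 103 103 103 103 102 103 102 102 103]
 [106 105 106 106 105 106 105 105 106 105 105 105 104 105 106 105 105 105
  104 104 104 103 104 103 102 103 103 102 103 101]
 [105 105 104 105 104 104 104 104 105 104 105 105 104 104 103 104 104 104
  103 104 104 103 102 103 102 103 103 102 102 101]]
[266.17 200.47] [282.08 208.32]
```

```bash
python3 - <<'E'
from u import *
np.set_printoptions(precision=2,suppress=True)
M=rz(B[2])
f=lambda X:M.T@(X-[B[0],B[1],0])
c=unp("top",[(256,206.2),(285.5,208)],85); print("box front corners",c,[f(x) for x in c])
print("collar front bottom @25",f(unp("top",(270.8,212.9),25)[0]), "collar sides @45",[f(x) for x in unp("top",[(263.7,210),(277.7,210.8)],45)])
p=state()["tool_pos"]; e=[np.pi,0,np.pi+.087]; q=np.array([405,12,110.])
mid=[p+(q-p)*k for k in(.38,.75,1)]
mid[0][2]=205; mid[1][2]=180
tools(*[(m,e) for m in mid],start=(p,EB))
E
```

```text
box front corners [[587.14  67.36  85.  ]
 [582.81  -7.41  85.  ]] [array([ 114.03, -189.69,   85.  ]), array([ 117.21, -264.51,   85.  ])]
collar front bottom @25 [ 107.32 -223.6    25.  ] collar sides @45 [array([ 110.82, -206.16,   45.  ]), array([ 112.51, -242.58,   45.  ])]
d [ 0.2  -0.89 -0.1 ] a [-0.01  0.11 -0.06]
d [ 0.38 -0.81  0.17] a [0. 0. 0.]
d [ 0.26 -0.55  0.47] a [0. 0. 0.]
```

>>> servo_tool([
  {"delta_pos": [0.05,-0.2,-0.1],"angular": [-0.003,0.03,-0.015],"gripper": 0.5},
  {"delta_pos": [0.1,-0.45,-0.1],"angular": [-0.006,0.06,-0.03],"gripper": 0.5},
  {"delta_pos": [0.15,-0.7,-0.1],"angular": [-0.008,0.09,-0.045],"gripper": 0.5},
  {"delta_pos": [0.2,-0.89,-0.1],"angular": [-0.01,0.11,-0.06],"gripper": 0.5},
  {"delta_pos": [0.2,-0.89,-0.1],"angular": [-0.01,0.11,-0.06],"gripper": 0.5},
])

```text
time_s: 43.5
tool_pos: [482.8, 217.4, 205.1]
ee_rot: [-3.137, -0.0, -3.056]
force: [-0.2, -0.1, -0.6]
grip_width: 42.6
grip_force: 0.0
```

>>> servo_tool([
  {"delta_pos": [0.1,-0.2,0.05],"angular": [0,0,0],"gripper": 0.5},
  {"delta_pos": [0.2,-0.45,0.1],"angular": [0,0,0],"gripper": 0.5},
  {"delta_pos": [0.3,-0.7,0.17],"angular": [0,0,0],"gripper": 0.5},
  {"delta_pos": [0.38,-0.81,0.17],"angular": [0,0,0],"gripper": 0.5},
  {"delta_pos": [0.38,-0.81,0.17],"angular": [0,0,0],"gripper": 0.5},
])

```text
time_s: 43.92
tool_pos: [434.1, 93.3, 178.6]
ee_rot: [-3.138, -0.001, -3.056]
force: [0.1, -0.2, 0.0]
grip_width: 42.7
grip_force: 0.0
```

>>> servo_tool([
  {"delta_pos": [0.1,-0.2,0.15],"angular": [0,0,0],"gripper": 0.5},
  {"delta_pos": [0.2,-0.45,0.3],"angular": [0,0,0],"gripper": 0.5},
  {"delta_pos": [0.26,-0.55,0.47],"angular": [0,0,0],"gripper": 0.5},
  {"delta_pos": [0.26,-0.55,0.47],"angular": [0,0,0],"gripper": 0.5},
  {"delta_pos": [0.26,-0.55,0.47],"angular": [0,0,0],"gripper": 0.5},
  {"delta_pos": [0.26,-0.55,0.47],"angular": [0,0,0],"gripper": 0.5},
  {"delta_pos": [0.26,-0.55,0.47],"angular": [0,0,0],"gripper": 0.5},
])

```text
time_s: 44.5
tool_pos: [407.5, 10.6, 111.2]
ee_rot: [-3.139, 0.006, -3.051]
force: [-0.0, -0.1, 0.2]
grip_width: 42.4
grip_force: 0.0
```

```bash
python3 - <<'E'
from u import *
np.set_printoptions(precision=3,suppress=True)
s=state();print(s["tool_pos"],s["ee_rot"],s["time_s"]); tools(([405,12,6.],[np.pi,0,np.pi+.087]))
capture("top");capture("scene")
print([(d["uv"],d["score"]) for d in place_of("scene","pick")[:1]+place_of("scene","pick_tip")[:1]+place_of("top","pick_tip")[:1]])
E
python3 laid.py green_a 12 86; python3 laid.py amber_a 12 143; python3 laid.py clear_a 16 0
```

```text
[407.48   10.649 111.239] [-3.139  0.006 -3.051] 44.5
d [0.02  0.012 0.701] a [-0.001  0.002  0.001]
[([369.2, 257.7], 0.48), ([340.1, 275.7], 0.6), ([275.7, 228.8], 0.42)]
scene bed x,y,yaw [86.34 84.56  0.01] 0.006388371438758696 len px 59.010578668459225 60.23320286081651 0.89
top bed x,y,yaw [94.56 87.39  0.01] 0.0012475378261624516 len px 74.75082631138531 74.77288526015738 0.9
scene bed x,y,yaw [ 89.77 142.97  -0.  ] 0.00171956351495225 len px 58.702880903136865 61.486714538501815 0.81
top bed x,y,yaw [ 93.93 145.5    0.01] 0.0992385529618984 len px 74.17306383602839 75.76474323833644 0.69
scene bed x,y,yaw [91.81 -1.98 -0.02] 6.488872111040661e-05 len px 60.331203517633156 62.83025806821184 0.56
top bed x,y,yaw [93.18  1.02 -0.01] 0.0015685364693367478 len px 76.11500715523528 75.95596735453542 0.87
```

All three tubes lie in place. Gripping the pick.

>>> servo_tool([
  {"delta_pos": [0.015,0.012,0.25],"angular": [0,0,0],"gripper": 0.5},
  {"delta_pos": [0.015,0.012,0.5],"angular": [0,0,0],"gripper": 0.5},
  {"delta_pos": [0.015,0.012,0.65],"angular": [0,0,0],"gripper": 0.5},
  {"delta_pos": [0.015,0.012,0.7],"angular": [0,0,0],"gripper": 0.5},
  {"delta_pos": [0.015,0.012,0.7],"angular": [0,0,0],"gripper": 0.5},
  {"delta_pos": [0.015,0.012,0.7],"angular": [0,0,0],"gripper": 0.5},
])

```text
time_s: 45.85
tool_pos: [403.6, 11.2, 4.8]
ee_rot: [-3.139, 0.003, -3.052]
force: [-0.2, -0.5, -0.2]
grip_width: 42.3
grip_force: 0.0
```

>>> servo_tool([
  {"delta_pos": [0,0,0],"angular": [0,0,0],"gripper": 0},
  {"delta_pos": [0,0,0],"angular": [0,0,0],"gripper": 0},
  {"delta_pos": [0,0,0],"angular": [0,0,0],"gripper": 0},
  {"delta_pos": [0,0,0],"angular": [0,0,0],"gripper": 0},
  {"delta_pos": [0,0,0],"angular": [0,0,0],"gripper": 0},
  {"delta_pos": [0,0,0],"angular": [0,0,0],"gripper": 0},
  {"delta_pos": [0,0,0],"angular": [0,0,0],"gripper": 0},
  {"delta_pos": [0,0,0],"angular": [0,0,0],"gripper": 0},
], grip_force=50)

```text
time_s: 46.52
tool_pos: [404.8, 11.0, 6.1]
ee_rot: [-3.139, 0.006, -3.052]
force: [-0.8, 0.4, 7.2]
grip_width: 14.7
grip_force: 50.7
```

>>> servo_tool([
  {"delta_pos": [0,0,-0.1],"angular": [0,0,0],"gripper": 0},
  {"delta_pos": [0,0,-0.2],"angular": [0,0,0],"gripper": 0},
  {"delta_pos": [0,0,-0.3],"angular": [0,0,0],"gripper": 0},
  {"delta_pos": [0,0,-0.3],"angular": [0,0,0],"gripper": 0},
  {"delta_pos": [0,0,-0.3],"angular": [0,0,0],"gripper": 0},
  {"delta_pos": [0,0,-0.3],"angular": [0,0,0],"gripper": 0},
])

```text
time_s: 47.02
tool_pos: [402.4, 11.4, 49.0]
ee_rot: [-3.139, 0.002, -3.052]
force: [-0.8, 0.1, -0.6]
grip_width: 14.6
grip_force: 49.7
```

```bash
cat > tip.py <<'E'
from u import *
np.set_printoptions(precision=2,suppress=True)
im={c:capture(c) for c in P}; s=state(); print(s["tool_pos"],s["ee_rot"],s["time_s"],s["grip_width"],s["force"])
# expected tip/axis from tool; print networks
d=-Ro.from_euler('xyz',s["ee_rot"]).as_matrix()[:,0]; t=s["tool_pos"]+d*130+[0,0,4]; print("expected tip",t,{c:proj(c,t)[0] for c in P})
n={}
for c in P:
    L=place_of(c,"pick_tip")[:1]; print(c,[(q["uv"],q["score"]) for q in L]); n[c]=L[0]["uv"] if L else None
if all(v is not None for v in n.values()): print("tri tip",tri(n["scene"],n["top"]))
cr=[]
for c in("top","scene"):
    u,v=np.int32(proj(c,t)[0])-[50,40]; A=cv2.resize(im[c][v:v+100,u:u+100],None,fx=4,fy=4,interpolation=cv2.INTER_CUBIC)
    cr.append(A)
import sys
cv2.imwrite(sys.argv[1],np.hstack(cr)[:,:,::-1])
E
python3 tip.py pics/t1.png
```

```text
[401.85  11.51  48.51] [-3.14  0.   -3.05] 47.1167 14.714869127414204 [ 0.53 -0.52 -1.38]
expected tip [531.33  23.14  52.54] {'scene': array([342.17, 265.73]), 'top': array([274.16, 229.32])}
scene [([342.0, 268.6], 0.63)]
top [([275.5, 227.6], 0.67)]
tri tip [534.87  22.09  43.67]
```

View pics/t1.png

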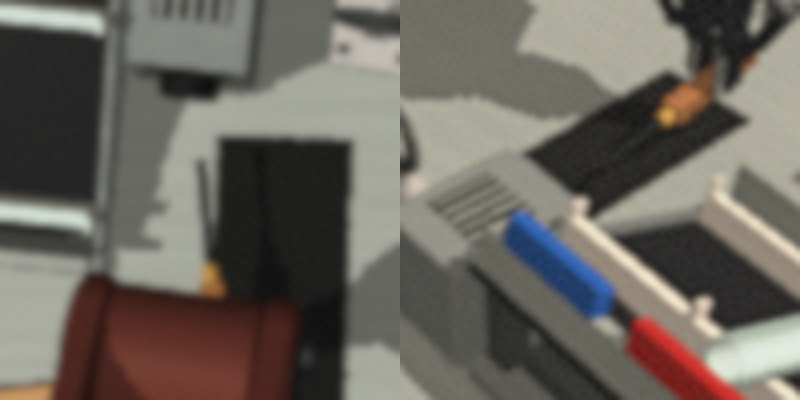

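The top view shows the shaft tip at (274,229), which matches the expected tip. The shaft is straight in line with the tool. Aligning it in front of the button.

>>> servo_tool([
  {"delta_pos": [-0.05,0.1,0.02],"angular": [0,0,0.03],"gripper": 0},
  {"delta_pos": [-0.1,0.2,0.04],"angular": [0,0,0.0605],"gripper": 0},
  {"delta_pos": [-0.178,0.232,0.04],"angular": [0,0,0.0605],"gripper": 0},
  {"delta_pos": [-0.178,0.232,0.04],"angular": [0,0,0.0605],"gripper": 0},
  {"delta_pos": [-0.178,0.232,0.04],"angular": [0,0,0.0605],"gripper": 0},
  {"delta_pos": [-0.178,0.232,0.04],"angular": [0,0,0.0605],"gripper": 0},
])

```text
time_s: 47.72
tool_pos: [425.6, 48.2, 43.0]
ee_rot: [-3.139, 0.001, 3.041]
force: [-0.2, -0.9, -0.5]
grip_width: 14.5
grip_force: 49.7
```

```bash
python3 tip.py pics/t2.png; python3 - <<'E'
from u import *
s=state(); M=rz(B[2]); print("TCP in warmer axes",M.T@(s["tool_pos"]-[B[0],B[1],0]),s["ee_rot"][2]-np.pi-B[2])
E
```

```text
[425.62  48.    43.19] [-3.14  0.    3.04] 47.8167 14.820633641495476 [-0.61  0.24 -0.48]
expected tip [554.96  34.91  47.39] {'scene': array([339.11, 272.98]), 'top': array([269.83, 220.39])}
scene [([337.1, 273.3], 0.6)]
top [([273.5, 217.8], 0.52)]
tri tip [560.02  27.66  44.92]
TCP in warmer axes [ -44.47825424 -225.06135559   43.3826012 ] -0.0007243264812007988
```

View pics/t2.png

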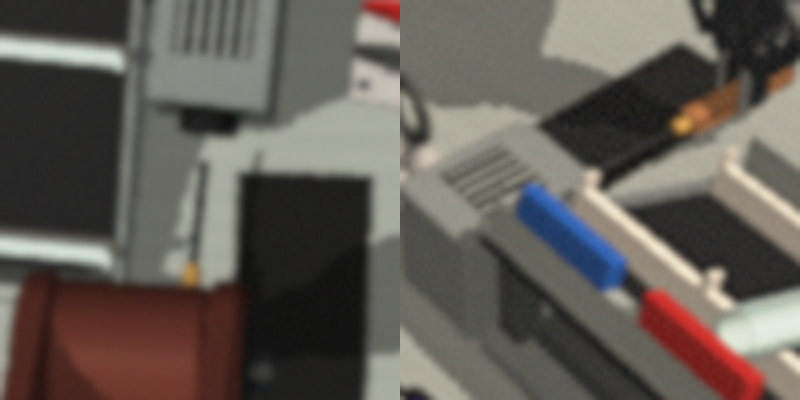

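The shaft is parallel to the box and points about 1.5 mm left of the collar centre. I'll trim that and advance.

>>> servo_tool([
  {"delta_pos": [0,-0.01,0.003],"angular": [0,0,0],"gripper": 0},
  {"delta_pos": [-0.05,-0.01,0.003],"angular": [0,0,0],"gripper": 0},
  {"delta_pos": [-0.08,-0.01,0.003],"angular": [0,0,0],"gripper": 0},
  {"delta_pos": [-0.11,-0.01,0.003],"angular": [0,0,0],"gripper": 0},
  {"delta_pos": [-0.14,-0.01,0.003],"angular": [0,0,0],"gripper": 0},
  {"delta_pos": [-0.14,-0.01,0.003],"angular": [0,0,0],"gripper": 0},
  {"delta_pos": [-0.14,-0.01,0.003],"angular": [0,0,0],"gripper": 0},
])

```text
time_s: 48.5
tool_pos: [447.7, 44.8, 43.2]
ee_rot: [-3.14, 0.003, 3.041]
force: [-0.4, 0.6, -0.8]
grip_width: 14.7
grip_force: 49.7
```

>>> servo_tool([
  {"delta_pos": [-0.01,0,0],"angular": [0,0,0],"gripper": 0},
  {"delta_pos": [-0.02,0,0],"angular": [0,0,0],"gripper": 0},
  {"delta_pos": [-0.03,0,0],"angular": [0,0,0],"gripper": 0},
  {"delta_pos": [-0.03,0,0],"angular": [0,0,0],"gripper": 0},
])

```text
time_s: 48.83
tool_pos: [451.2, 44.4, 42.9]
ee_rot: [-3.14, 0.001, 3.041]
force: [-1.3, 0.8, -0.7]
grip_width: 14.0
grip_force: 49.7
```

```bash
cat > w.py <<'E'
from u import *
s=state(); M=rz(B[2]); print("TCP in warmer axes",M.T@(s["tool_pos"]-[B[0],B[1],0]),s["ee_rot"],M.T@s["force"],s["time_s"])
E
python3 w.py
```

```text
TCP in warmer axes [ -18.91582611 -226.12510805   42.94665341] [-3.13977375e+00  1.38797796e-03  3.04119462e+00] [-1.33374492  0.69150386 -0.67810021] 48.8333
```

>>> servo_tool([
  {"delta_pos": [-0.01,0,0],"angular": [0,0,0],"gripper": 0},
  {"delta_pos": [-0.02,0,0],"angular": [0,0,0],"gripper": 0},
  {"delta_pos": [-0.03,0,0],"angular": [0,0,0],"gripper": 0},
  {"delta_pos": [-0.03,0,0],"angular": [0,0,0],"gripper": 0},
  {"delta_pos": [-0.03,0,0],"angular": [0,0,0],"gripper": 0},
])

```text
time_s: 49.25
tool_pos: [455.4, 44.0, 42.8]
ee_rot: [-3.14, 0.001, 3.041]
force: [-2.5, 0.4, -0.0]
grip_width: 14.6
grip_force: 49.8
```

```bash
python3 w.py
```

```text
TCP in warmer axes [ -14.71004959 -226.13707328   42.79401621] [-3.13973548e+00  9.84992009e-04  3.04124960e+00] [-2.51584475  0.18285502 -0.04874205] 49.25
```

The force is rising with the spring's rate, so the tip is on the button. Pressing to the stop.

>>> servo_tool([
  {"delta_pos": [-0.01,0,0],"angular": [0,0,0],"gripper": 0},
  {"delta_pos": [-0.02,0,0],"angular": [0,0,0],"gripper": 0},
  {"delta_pos": [-0.025,0,0],"angular": [0,0,0],"gripper": 0},
  {"delta_pos": [-0.025,0,0],"angular": [0,0,0],"gripper": 0},
  {"delta_pos": [-0.025,0,0],"angular": [0,0,0],"gripper": 0},
])

```text
time_s: 49.67
tool_pos: [455.7, 43.9, 41.7]
ee_rot: [-3.139, -0.007, 3.041]
force: [-9.4, 0.5, 2.1]
grip_width: 14.5
grip_force: 50.1
```

```bash
python3 w.py
```

```text
TCP in warmer axes [ -14.383707   -226.16365364   41.72159787] [-3.13949514 -0.00651675  3.04127811] [-9.41813793 -0.48902707  2.12911085] 49.6667
```

The button bottomed out (9 N, about 5 mm of travel). Withdrawing and carrying the pick over the mat.

>>> servo_tool([
  {"delta_pos": [0.1,0,0],"angular": [0,0,0],"gripper": 0},
  {"delta_pos": [0.2,0,0],"angular": [0,0,0],"gripper": 0},
  {"delta_pos": [0.3,0,0],"angular": [0,0,0],"gripper": 0},
  {"delta_pos": [0.42,0,0],"angular": [0,0,0],"gripper": 0},
  {"delta_pos": [0.42,0,0],"angular": [0,0,0],"gripper": 0},
])

```text
time_s: 50.08
tool_pos: [394.6, 50.1, 42.3]
ee_rot: [-3.14, 0.001, 3.041]
force: [-0.6, 0.3, -1.3]
grip_width: 14.5
grip_force: 49.7
```

>>> servo_tool([
  {"delta_pos": [-0.05,-0.1,-0.1],"angular": [0,0,-0.01],"gripper": 0},
  {"delta_pos": [-0.1,-0.25,-0.2],"angular": [0,0,-0.0319],"gripper": 0},
  {"delta_pos": [-0.2,-0.4,-0.267],"angular": [0,0,-0.0319],"gripper": 0},
  {"delta_pos": [-0.274,-0.481,-0.267],"angular": [0,0,-0.0319],"gripper": 0},
  {"delta_pos": [-0.274,-0.481,-0.267],"angular": [0,0,-0.0319],"gripper": 0},
  {"delta_pos": [-0.274,-0.481,-0.267],"angular": [0,0,-0.0319],"gripper": 0},
])

```text
time_s: 50.58
tool_pos: [432.9, -27.0, 84.2]
ee_rot: [-3.139, 0.006, 3.139]
force: [-1.2, 1.1, -0.2]
grip_width: 14.9
grip_force: 49.8
```

```bash
python3 tip.py pics/t3.png; python3 - <<'E'
from u import *
m=[d for d in cut_out("top","mat")][:1]
for d in m: print(d["score"],unp("top",axis(d["pixels"])[0],3))
tools(([430,-26,14],[np.pi,0,np.pi]))
E
```

```text
[430.65 -25.68  82.96] [-3.14  0.    3.14] 50.6833 14.737421833088566 [ 0.2  -0.26 -0.  ]
expected tip [560.65 -25.74  87.23] {'scene': array([322.32, 252.66]), 'top': array([292.65, 216.63])}
scene [([320.7, 254.5], 0.55)]
top [([294.4, 214.7], 0.46)]
tri tip [565.44 -29.18  81.49]
0.94 [[486.74383491 -26.34932251   3.        ]]
d [ 0.001 -0.004  0.458] a [-0.0005  0.0004  0.0002]
```

>>> servo_tool([
  {"delta_pos": [0,0,0.15],"angular": [0,0,0],"gripper": 0},
  {"delta_pos": [0,0,0.3],"angular": [0,0,0],"gripper": 0},
  {"delta_pos": [0,0,0.4],"angular": [0,0,0],"gripper": 0},
  {"delta_pos": [0,0,0.45],"angular": [0,0,0],"gripper": 0},
  {"delta_pos": [0,0,0.47],"angular": [0,0,0],"gripper": 0},
  {"delta_pos": [0,0,0.48],"angular": [0,0,0],"gripper": 0},
  {"delta_pos": [0,0,0.48],"angular": [0,0,0],"gripper": 0},
])

```text
time_s: 51.42
tool_pos: [431.4, -26.1, 11.6]
ee_rot: [-3.139, 0.003, -3.141]
force: [-0.2, -0.3, -0.3]
grip_width: 14.6
grip_force: 49.7
```

>>> servo_tool([
  {"delta_pos": [0,0,0.005],"angular": [0,0,0],"gripper": 0},
  {"delta_pos": [0,0,0.01],"angular": [0,0,0],"gripper": 0},
  {"delta_pos": [0,0,0.01],"angular": [0,0,0],"gripper": 0},
])

```text
time_s: 51.67
tool_pos: [431.6, -26.3, 10.4]
ee_rot: [-3.139, 0.004, 3.141]
force: [0.6, 0.3, -1.8]
grip_width: 14.7
grip_force: 49.7
```

>>> servo_tool([
  {"delta_pos": [0,0,0.007],"angular": [0,0,0],"gripper": 0},
  {"delta_pos": [0,0,0.014],"angular": [0,0,0],"gripper": 0},
  {"delta_pos": [0,0,0.014],"angular": [0,0,0],"gripper": 0},
])

```text
time_s: 51.92
tool_pos: [430.9, -26.2, 7.7]
ee_rot: [-3.14, 0.002, 3.141]
force: [0.2, 0.3, -1.3]
grip_width: 14.3
grip_force: 49.7
```

>>> servo_tool([
  {"delta_pos": [0,0,0.007],"angular": [0,0,0],"gripper": 0},
  {"delta_pos": [0,0,0.014],"angular": [0,0,0],"gripper": 0},
  {"delta_pos": [0,0,0.014],"angular": [0,0,0],"gripper": 0},
])

```text
time_s: 52.17
tool_pos: [431.0, -26.2, 6.1]
ee_rot: [-3.14, 0.002, 3.141]
force: [-1.9, 0.8, 6.1]
grip_width: 14.8
grip_force: 50.5
```

Touching the mat (6 N). Opening, then rising.

>>> servo_tool([
  {"delta_pos": [0,0,0],"angular": [0,0,0],"gripper": 0.5},
  {"delta_pos": [0,0,0],"angular": [0,0,0],"gripper": 0.5},
  {"delta_pos": [0,0,0],"angular": [0,0,0],"gripper": 0.5},
  {"delta_pos": [0,0,0],"angular": [0,0,0],"gripper": 0.5},
  {"delta_pos": [0,0,0],"angular": [0,0,0],"gripper": 0.5},
  {"delta_pos": [0,0,0],"angular": [0,0,0],"gripper": 0.5},
])

```text
time_s: 52.67
tool_pos: [430.9, -26.1, 5.5]
ee_rot: [-3.14, 0.002, 3.141]
force: [0.2, 0.4, 0.1]
grip_width: 42.3
grip_force: 0.0
```

>>> servo_tool([
  {"delta_pos": [0,0,-0.2],"angular": [0,0,0],"gripper": 0.5},
  {"delta_pos": [0,0,-0.4],"angular": [0,0,0],"gripper": 0.5},
  {"delta_pos": [0,0,-0.65],"angular": [0,0,0],"gripper": 0.5},
  {"delta_pos": [0,0,-0.95],"angular": [0,0,0],"gripper": 0.5},
  {"delta_pos": [0,0,-0.95],"angular": [0,0,0],"gripper": 0.5},
])

```text
time_s: 53.08
tool_pos: [436.4, -27.0, 156.1]
ee_rot: [-3.136, 0.017, 3.142]
force: [1.7, -0.2, 0.8]
grip_width: 42.7
grip_force: 0.0
```

>>> servo_tool([
  {"delta_pos": [0.4,-0.95,-0.3],"angular": [0,0,0],"gripper": 0.5},
  {"delta_pos": [0.4,-0.95,-0.3],"angular": [0,0,0],"gripper": 0.5},
  {"delta_pos": [0.4,-0.95,-0.3],"angular": [0,0,0],"gripper": 0.5},
  {"delta_pos": [0.4,-0.95,-0.3],"angular": [0,0,0],"gripper": 0.5},
  {"delta_pos": [0.4,-0.95,-0.3],"angular": [0,0,0],"gripper": 0.5},
  {"delta_pos": [0.4,-0.95,-0.3],"angular": [0,0,0],"gripper": 0.5},
])

```text
time_s: 53.58
tool_pos: [370.4, -169.9, 194.0]
ee_rot: [-3.139, 0.005, 3.137]
force: [-0.1, -0.0, -0.4]
grip_width: 42.4
grip_force: 0.0
```

```bash
for a in "green_a 12 86" "amber_a 12 143" "clear_a 16 0"; do python3 laid.py $a; done; python3 - <<'E'
from u import *
im=capture("top"); cv2.imwrite("pics/end.png",cv2.resize(im[80:320,90:410],None,fx=2.5,fy=2.5,interpolation=cv2.INTER_CUBIC)[:,:,::-1])
h=cv2.cvtColor(im,cv2.COLOR_RGB2HSV); m=(h[...,0]<20)&(h[...,1]>110)&(h[...,2]>70); k=np.zeros_like(m); k[230:310,270:315]=m[230:310,270:315]; a=axis(k); print(unp("top",a[0],16),a[1:],state()["time_s"])
E
```

```text
scene bed x,y,yaw [90.5 85.3  0. ] 0.01752663669014885 len px 58.032574943272245 60.9357770370354 0.85
top bed x,y,yaw [94.34 87.38  0.  ] 0.0010486262617918243 len px 74.76186775833185 74.9395038300836 0.94
scene bed x,y,yaw [ 88.7  141.65  -0.01] 0.07077888586879996 len px 57.69986823061616 61.82477738138442 0.78
top bed x,y,yaw [ 95.35 144.48   0.02] 0.15099609665303962 len px 73.54174482131141 75.77528631594411 0.78
scene bed x,y,yaw [88.08 -1.99 -0.02] 0.02934298699800485 len px 59.15137362237355 62.49782745315696 0.97
top bed x,y,yaw [99.64  0.32 -0.  ] 0.00024683536762260433 len px 74.21958690143802 76.62435966370282 0.77
[[436.95103361 -25.86843124  16.        ]] (array([6.77936654e-05, 9.99999998e-01]), np.float64(42.17723232766613), np.float64(7.705306573814037)) 54.2333
```

View pics/end.png

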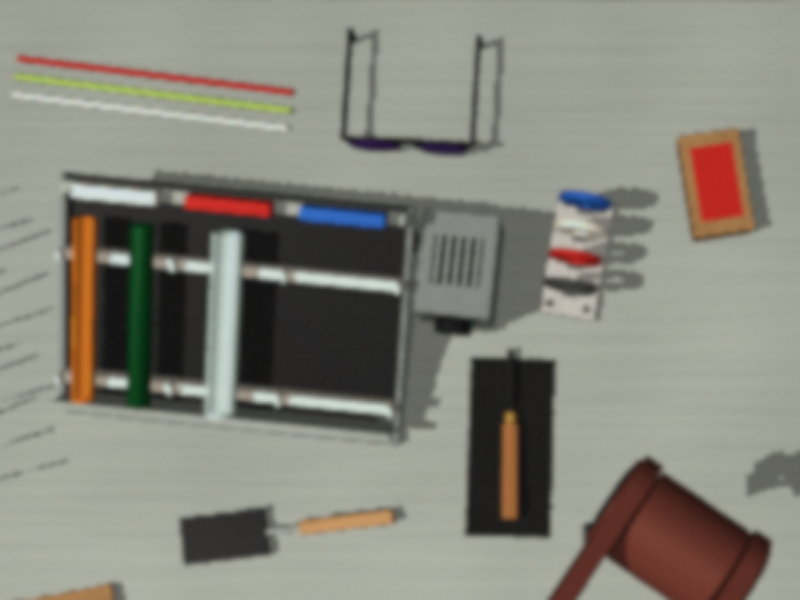

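The final view shows amber and green in the white bay and clear in the red bay, all with their low ends at the ledge. The pick lies on the mat, and the bystanders visible here are unmoved.

```bash
python3 -c "
from bench import *
print(hand_in())"
```

```text
the job is handed in; nothing more can be done
None
```

I finished the job and handed it in after about 54 s of robot time; the hand-in returned no verdict, so I don't know the result. The clear tube (32 mm) is in the red bay, and the amber and green tubes (24 mm each) are in the white bay. The start button was pressed fully in with the pick, which is back on its mat.

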